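# Read in a sample jar and shelve it in the tray

## Task

Take the amber jar out from under the magnifier lamp, stand it in the middle of the scanner's steel plate with its label turned squarely to the scanner's window, let go of it and press the read key on top of the scanner. Then stand the jar in the middle of the empty place of the white tray, so that the two neat rows are complete. Keep the jar upright and set it down gently, do not knock the lamp, and leave everything else where it stands.

Things in the scene. Friction and masses are not known exactly. Their poses are not given: they have to be found in the camera images.
- jar: the jar to be read: amber glass, 42 mm across, 60 mm high, black cap 37 mm across on top (78 mm in all), 110 to 230 g, loose, upright under the lamp. One side has a 28 mm wide paper label with dark bars; a paper strip runs from the cap's middle to that side. Origin: centre of its underside; z up its axis; x points out through the label's middle
- jar_label (a point): middle of the jar's label: 21 mm from the axis along the jar's x, 31 mm above its underside
- scanner: fixed scanner: a round steel plate 64 mm across and a white block with a dark window that faces the plate. Origin: on the bench under the plate's centre; x axis points level from the plate's centre to the window (the jar's x must point the same way); the block spans x = 80 to 150, y = -45 to 45 mm and is 90 mm tall
- plate (a point): centre of the plate's top face, 8 mm above the bench
- window (a point): middle of the scanner's window, 80 mm from the plate's axis, 44 mm above the bench
- key (a joint): travel of the scanner's read key: 0 up, 0.006 m fully pressed, which takes 5 N; it springs back
- key_top (a point): middle of the top of the key, a dark push button 28 mm across in a black housing on top of the scanner block, pressed straight down
- lamp: fixed magnifier lamp. Origin: on the bench at the viewing spot, where the jar starts (within 12 mm). Head: a level white ring 178 mm across with clear lens, underside 235, top 259 mm up, centred at lamp x = 69 mm, so it covers the jar and reaches 20 mm past it to -x. The -x side (to the robot) is open; post at x = 250, y = 50 mm. Thin blue mat below
- lamp_edge (a point): the point of the lamp head's underside nearest the robot side: lamp x = -20 mm, 235 mm above the bench
- tray: fixed white tray, 170 x 170 mm, floor 4 mm above the bench, rim 12 mm high. Four round grey places 48 mm across, two by two, at x = +-35, y = +-35 mm of its origin (centre, at bench height); three hold amber jars
- spot: the empty place of the tray, a flat grey disc 48 mm across; origin at its centre, at the height of the tray's floor
- jar_a: amber jar with black cap, the same as the jar to be read, standing in one of the tray's four places; loose; origin under its centre; x axis out through its label
- jar_b: amber jar with black cap, the same as the jar to be read, standing in one of the tray's four places; loose; origin under its centre; x axis out through its label
- jar_c: amber jar with black cap, the same as the jar to be read, standing in one of the tray's four places; loose; origin under its centre; x axis out through its label
- pot: loose squat white pot, 44 mm across, 45 mm tall, beside the lamp's blue mat; origin under its centre
- dish: loose shallow aluminium dish, 60 mm across, 18 mm tall, beside the lamp; origin under its centre
- vial: loose glass vial lying between tray and scanner, 18 mm thick, 50 mm long; origin at its underside when lying
- spatula: loose steel spatula, 150 mm long, lying on the bench behind the scanner
- weight: loose steel weight, 24 mm across, 40 mm tall, under the lamp head behind the jar; origin under its centre
There are look-alikes about, which are no part of the job. What is shaped like the jar_a but blue or yellow is not meant.

How it is judged:
On the way, in this order (a step that is already met when the one before it is completed fails the run):
1. the jar stands released in the middle of the scanner's plate (within 12 mm), label facing the window within 15 degrees (horizontal distance between jar and plate below 0.012 m and z of jar in the frame of plate between -0.004 and 0.004 m and angle between jar's own z axis and vertical below 0.1 rad and angle between the x axis of jar and the x axis of scanner, either way round below 0.26 rad and horizontal distance between jar_label and window below 0.078 m and contact force between the fingers and jar below 0.1 N), for 0.2 s.
2. with the jar standing so and not held, the read key is pressed down (all of step 1 and value of joint key above 0.004 m), for 0.05 s.
At the end, for the whole second after the job is handed in: The jar stands upright (within 6 degrees), at rest and released on the tray floor within 10 mm of the middle of the empty place; the key is up; the other three jars of the tray stand upright within 12 mm of where they were (horizontal distance between jar and spot below 0.01 m and z of jar in the frame of spot between -0.004 and 0.004 m and angle between each of jar, jar_a, jar_b, jar_c's own z axis and vertical below 0.1 rad and linear speed of jar below 0.01 m/s and angular speed of jar below 0.1 rad/s and value of joint key below 0.001 m and distance of each of jar_a, jar_b, jar_c from where it was at the start of the episode below 0.012 m); the robot touches nothing.
It fails at once if the jar is tipped more than 35 degrees (angle between jar's own z axis and vertical above 0.61 rad).
It fails at once if the lamp is knocked (over 8 N) (contact force between lamp and anything else above 8 N).
It fails at once if the jar is dropped (moves faster than 0.5 m/s with no finger on it: a fall of some 13 mm) (linear speed of jar above 0.5 m/s and contact force between the fingers and jar below 0.05 N).
It fails at once if the jar is slammed on the scanner or the tray (over 80 N) (contact force between jar and scanner above 80 N or contact force between jar and tray above 80 N).
It fails at once if another loose thing is moved more than 25 mm (tray jars: 15 mm) (distance of any of pot, dish, vial, spatula, weight from where it was at the start of the episode above 0.025 m or distance of any of jar_a, jar_b, jar_c from where it was at the start of the episode above 0.015 m).
It also fails if it takes over 64 s, if anything falls off the work surface, if the arm or the gripper's body presses on something with over 40 N, if the wrist force passes 120 N, or if a joint passes its speed limit or range.

## Robot

A 7-joint arm with a two-finger parallel gripper is mounted at the origin on the work surface. World frame = base frame: x ahead of the robot, y to its left, z up, the work surface at z = 0. Lengths are in m, angles in rad, forces in N, time in s.
With the tool pointing down it reaches from about 0.375 to 0.925 m from the base axis. Payload 3.1 kg.
Tool frame: the origin (TCP) lies at the very end of the fingers, on their centre line; the grasp point (between the pads) lies r.pinch_z behind it (r.pinch_z is the distance from the TCP to the grasp point, in m); z points along the fingers, y is the line along which they close (so a half turn about z gives the same grasp; the last joint's range is limited). The gripper opens to 85 mm and grips with 20 to 120 N. Pads are 22 mm wide; open, the fingers measure 114 mm over their backs; the gripper's body (76 mm by 85 mm) begins 54 mm behind the grasp point. The pads swing forward as they close: fully open they stand 13 mm farther back than shut.
Start: joints at [-1.219, 0.383, 0.044, 1.598, -0.018, 1.161, -0.05], TCP at [0.283, 0.585, 0.207] pointing down, gripper open.
Joint ranges: [-2.61, 2.61], [-0.41, 2.15], [-1.48, 1.57], [0, 2.5], [-1.57, 4.71], [0.05, 1.97], [-2.85, 2.85]. Speed limits (rad/s): [2.79, 2.79, 3.14, 3.14, 3.14, 3.14, 3.14].

## Interface

Orientations are given as a rotation vector (axis times angle).
In Python, from station import r, capture gives the robot as it stands.
- The arm moves only by the shell command python3 -m crank 'ROWS' [OPENING] [FORCE]. ROWS is JSON, a list of rows, each a list of 2 entries, a list of its own where there are three numbers: the shift along the tool's x, y, z in units of 0.15 m (1.0 is 0.15 m), then the turn, a rotation vector about the tool's x, y, z in units of pi rad (1.0 is pi rad). In form: [[[dx, dy, dz], [rx, ry, rz]], ...]. A call has 1 to 20 rows; each row is the pose to reach, as a shift and turn from the pose commanded when the call began, along the tool's axes at that moment, turning the shorter way round; what a row does not reach only later rows make up. A row lasts 1/8 s, in which the tool goes at most 62.5 mm and 10.7 degrees, less where a joint would pass 70% of its speed; a pose out of reach is approached as far as the arm can. A call with a number of a shift or a turn outside -1 to 1 is refused whole. A call with a gripper value outside its range is refused whole. OPENING is the opening, from 0 (shut) to 1 (fully open), set as the call begins (- or left out, the last holds). The fingers move at their own pace and stop on an object; FORCE is the grip in N (left out, the last holds). Time passes only in rows, so rows that repeat a pose let the fingers close. It gives the time, the measured TCP pose, the force, the opening and the grip force at its end, in the units of the state.
- r.state(): the state, without advancing time (a new reading comes with each control period).
- capture(name): name is "scene" or "side" or "wrist"; returns a dict with "pixels" (480x640x3 uint8, red, green, blue), "range_z" (480x640 float32, m along the optical axis (not along the pixel's ray), 0 where there is no reading), "mtx" (3x3 intrinsics, pixels), "k1" (the pictures are not rectified: a ray, as slopes to the right and down, at radius r is drawn at 1 + k1 r^2 times it, then the intrinsics apply), "position" and "attitude" of the camera in the world; the wrist camera has in their place "tool_from_camera" (4x4, takes a point from camera to tool coordinates, whose origin is the TCP and whose axes are the flange's). Camera axes: x right, y up, looking along -z (the intrinsics and any distortion apply to the point x, -y, -z); pixel columns grow to the right and rows downward; lengths in m; the calibration is good to about 2 mm. A picture is of the moment at which its call begins: read the wrist's pose just before it.
- r.finish_job(): hands the job in; it is judged then, once.
The state is a dict: "time_s": time; "joint_positions": joint angles; "joint_velocities": joint speeds; "joint_torque": joint torques, N m; "tool_pos": TCP position; "ee_rot": TCP orientation; "ft_force": force on the tool from outside, world axes, zero at the start; "moment": the same for the moment, N m; "finger_gap": finger opening in m; "finger_force": force on a finger pad.
Only numpy, scipy, OpenCV 4.12 (cv2) and the standard library are available. Lean on these libraries where they do the work, as an engineer would, in place of code of your own. Each camera call takes 0.05 s, during which the arm holds its last target. There are 200 camera calls.

## Working session

There is one attempt and no reset: what is moved stays moved. The work goes in short steps, Python scripts to look and compute and a shell command to move; the robot and the scene stay as the last step left them, time stands still between calls to the robot, and variables do not carry over. Pictures are saved under pics/ and viewed, at most 13 in all, crops included, and the job is handed in when it is done.

```bash
ls; mkdir -p pics; python3 - <<'E'
from station import r, capture
import cv2, numpy as np
s=r.state(); print(s, r.pinch_z)
for n in ("scene","side","wrist"):
    c=capture(n); np.savez(f"pics/{n}0.npz",**c)
    cv2.imwrite(f"pics/{n}0.png",c["pixels"][:,:,::-1]); print(n,{k:v for k,v in c.items() if k not in("pixels","range_z")})
E
```

```text
pics
{'time_s': 0.0, 'joint_positions': array([-1.21881003,  0.38384515,  0.04378677,  1.59960732, -0.01790741,
        1.16117248, -0.04988994]), 'joint_velocities': array([ 0.00011985,  0.00143107,  0.0007291 , -0.00042473, -0.00114753,
       -0.00148945, -0.00088673]), 'joint_torque': array([-4.61544914e-04, -4.33460033e+01,  1.02427438e+00, -2.49512154e+01,
        1.05535460e-02,  1.14560805e-02, -1.76669397e-05]), 'tool_pos': array([0.28214098, 0.58444618, 0.20596448]), 'ee_rot': array([-0.70027678, -3.06206262,  0.00408025]), 'ft_force': array([ 0.39099539, -0.58289284,  0.53253949]), 'moment': array([-0.05547635,  0.03402652,  0.0022198 ]), 'finger_force': 0.0, 'finger_gap': 0.08554688721659595} 0.0187
scene {'mtx': array([[507.05581001,   0.        , 319.34501328],
       [  0.        , 507.05581001, 233.91775676],
       [  0.        ,   0.        ,   1.        ]]), 'k1': 0.03125015634720547, 'position': array([1.14884003, 0.4686423 , 1.08623172]), 'attitude': array([0.40408818, 0.80069987, 2.13368551])}
side {'mtx': array([[611.88620937,   0.        , 316.00265068],
       [  0.        , 611.88620937, 230.22914056],
       [  0.        ,   0.        ,   1.        ]]), 'k1': 0.007835541180209332, 'position': array([-0.19110679, -0.86167887,  0.88780967]), 'attitude': array([ 0.93698177, -0.33615733, -0.66472277])}
wrist {'mtx': array([[424.93258536,   0.        , 317.57640816],
       [  0.        , 424.93258536, 242.52658039],
       [  0.        ,   0.        ,   1.        ]]), 'k1': 0.012784518779230833, 'tool_from_camera': array([[ 1.02239354e-03,  9.50816776e-01,  3.09752180e-01,
         7.85392374e-02],
       [ 9.99999472e-01, -9.40248338e-04, -4.14489760e-04,
         7.12009174e-04],
       [-1.02859845e-04,  3.09752440e-01, -9.50817236e-01,
        -1.66736196e-01],
       [ 0.00000000e+00,  0.00000000e+00,  0.00000000e+00,
         1.00000000e+00]])}
```

View pics/scene0.png

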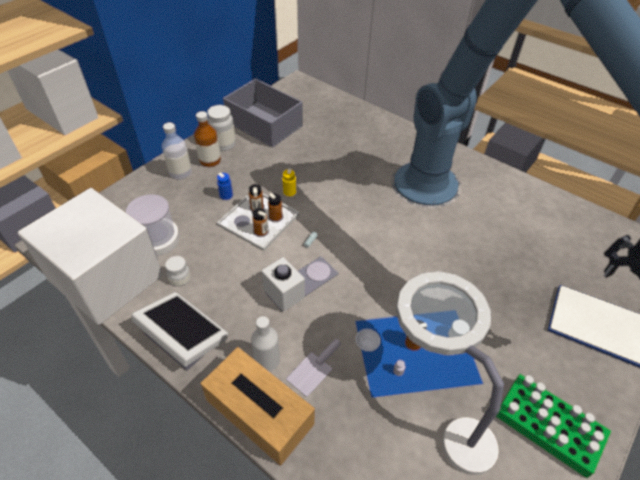

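View pics/side0.png

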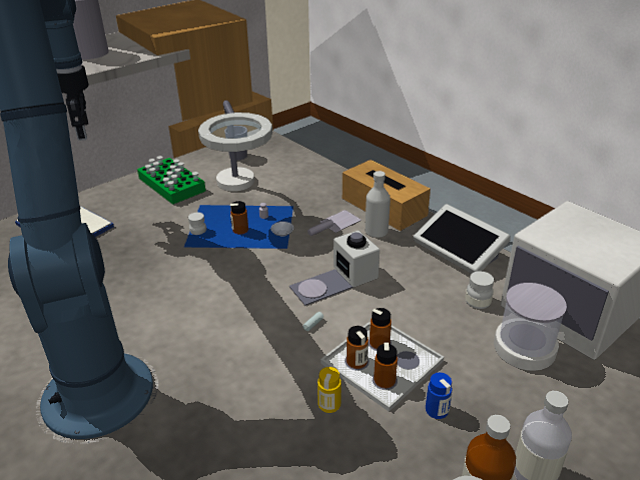

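Scene view: jar at about (412,340) under the ring at (443,310), plate (318,271), key (283,271), tray centre (258,220) with its empty place at about (243,222). Side view: jar (239,218), plate (312,289), key (357,240), empty place about (408,357).

```bash
cat > h.py <<'E'
import numpy as np, cv2
from scipy.spatial.transform import Rotation as R
def load(n): return dict(np.load(f"pics/{n}.npz"))
def pose(c, st=None):
    if "position" in c: return R.from_rotvec(c["attitude"]).as_matrix(), c["position"]
    T=c["tool_from_camera"]; A=R.from_rotvec(c["ee_rot"]).as_matrix()
    return A@T[:3,:3], A@T[:3,3]+c["tool_pos"]
def rays(c,uv):
    uv=np.atleast_2d(np.float64(uv)); d=np.array([c["k1"],0,0,0.])
    p=cv2.undistortPoints(uv[:,None],c["mtx"],d)[:,0]
    A,o=pose(c); return o, np.c_[p[:,0],-p[:,1],-np.ones(len(p))]@A.T
def onplane(c,uv,z):
    o,d=rays(c,uv); return o+d*((z-o[2])/d[:,2])[:,None]
def bydepth(c,uv):
    o,d=rays(c,uv); uv=np.atleast_2d(np.int32(np.round(uv)))
    return o+d*c["range_z"][uv[:,1],uv[:,0]][:,None]
def two(c1,uv1,c2,uv2):
    o1,d1=rays(c1,uv1);o2,d2=rays(c2,uv2);d1=d1[0];d2=d2[0]
    t=np.linalg.lstsq(np.c_[d1,-d2],o2-o1,rcond=None)[0]
    a,b=o1+t[0]*d1,o2+t[1]*d2; return (a+b)/2,np.linalg.norm(a-b)
def cloud(c):
    v,u=np.mgrid[:480,:640]; P=bydepth(c,np.c_[u.ravel(),v.ravel()]).reshape(480,640,3)
    P[c["range_z"]==0]=np.nan; return P
def mask(c,lo,hi): return cv2.inRange(cv2.cvtColor(c["pixels"],cv2.COLOR_RGB2HSV),lo,hi)
def snap(n,tag):
    from station import r,capture
    s=r.state(); c=capture(n); c.update(tool_pos=s["tool_pos"],ee_rot=s["ee_rot"]) if n=="wrist" else 0
    np.savez(f"pics/{tag}.npz",**c); cv2.imwrite(f"pics/{tag}.png",c["pixels"][:,:,::-1]); return c
E
python3 - <<'E'
from h import *
np.set_printoptions(precision=4,suppress=True)
S,D=load("scene0"),load("side0")
for n,a,b in [("key",(283,271),(357,240)),("plate",(318,271),(312,289)),("jarcap",(421,325),(239,207)),("bench",(330,330),(300,330))]:
    print(n,bydepth(S,a),bydepth(D,b),two(S,a,D,b))
for nm,c in (("S",S),("D",D)):
    P=cloud(c)
    am=mask(c,(5,150,40),(16,255,200)); n,l,st,ce=cv2.connectedComponentsWithStats(am)
    for i in range(1,n):
        if st[i,4]>25: print(nm,"amber",st[i],ce[i],np.nanmedian(P[l==i],0))
    # black caps: z 0.07-.09 in tray
    bl=mask(c,(100,150,60),(125,255,255));n,l,st,ce=cv2.connectedComponentsWithStats(bl)
    for i in range(1,n):
        if st[i,4]>200: print(nm,"blue",st[i],ce[i],np.nanmedian(P[l==i],0))
E
```

```text
key [[ 0.6144 -0.0535  0.1117]] [[ 0.596  -0.0784  0.1099]] (array([ 0.6078, -0.0633,  0.0966]), np.float64(0.0047606226915233455))
plate [[ 0.4986 -0.0368  0.0084]] [[ 0.4896 -0.0466  0.0094]] (array([ 0.495 , -0.0398,  0.0022]), np.float64(0.00045065841026993916))
jarcap [[0.6196 0.3088 0.2491]] [[0.5111 0.2575 0.0766]] (array([0.5129, 0.2712, 0.0717]), np.float64(0.012437636095584525))
bench [[ 0.6153  0.0952 -0.0015]] [[ 0.3918 -0.1216 -0.0009]] (array([ 0.5191,  0.0331, -0.1908]), np.float64(0.008728598330020806))
S amber [279  42  17  19 161] [287.0932  50.8261] [-1.2782 -1.7282 -0.7004]
S amber [494  57  14  13 112] [500.2232  63.0804] [-2.0865 -0.5329 -0.7077]
S amber [517  64 114  44 386] [574.9922  85.7073] [-2.0828 -0.03   -0.6796]
S amber [195 122  21  23 366] [204.9781 134.1749] [ 0.3769 -0.5812  0.1186]
S amber [201 160  18   6  46] [210.0217 163.4565] [ 0.3842 -0.5727  0.0102]
S amber [270 202  12  18 166] [275.1446 211.4157] [ 0.4302 -0.2496  0.0404]
S amber [254 218  11  17 108] [257.6574 225.9537] [ 0.5037 -0.2497  0.0441]
S amber [406 339  13  10  68] [411.1324 344
[... 851 characters left out ...]
51 -0.6994]
D amber [191 125   9  17  34] [196.0588 133.    ] [ 0.8666  1.0774 -0.1125]
D amber [417 195  10  12  30] [420.9333 200.3333] [ 0.8866 -0.0136  0.066 ]
D amber [231 209  17  25 290] [239.7793 222.1517] [0.5053 0.2532 0.0346]
D amber [370 319  21  30 415] [379.0964 334.1422] [ 0.4691 -0.2719  0.0429]
D amber [347 337  21  32 287] [353.6516 353.0314] [ 0.3971 -0.2738  0.0437]
D amber [374 355  23  33 525] [384.6686 373.261 ] [ 0.4055 -0.3487  0.0388]
D amber [ 466  432   50   48 1865] [490.155  458.0826] [ 0.3437 -0.6107  0.1223]
D blue [ 185  205  108   44 3024] [240.4683 228.2662] [ 0.5161  0.2725 -0.0001]
D blue [426 372  26  47 719] [436.4896 393.7594] [ 0.4269 -0.4474  0.0591]
```

```bash
cat >> h.py <<'E'
def circ(p):
    A=np.c_[2*p,np.ones(len(p))]; x=np.linalg.lstsq(A,(p**2).sum(1),rcond=None)[0]
    return x[:2],np.sqrt(x[2]+x[0]**2+x[1]**2)
def toolR(az,tilt,roll=0):
    """tool z: azimuth az deg, tilt deg below horizontal; tool x up/back side, roll about z"""
    a,t=np.radians([az,tilt]); z=np.array([np.cos(a)*np.cos(t),np.sin(a)*np.cos(t),-np.sin(t)])
    y=np.array([-np.sin(a),np.cos(a),0])  # closing line level
    M=np.c_[np.cross(y,z),y,z]; return M@R.from_euler("z",roll,degrees=True).as_matrix()
def plan(p,M,st=None,n=None):
    """rows (units) from present pose to TCP p, orientation M; equal straight calls"""
    from station import r
    st=st or r.state(); A=R.from_rotvec(st["ee_rot"]).as_matrix(); d=A.T@(np.array(p)-st["tool_pos"])
    w=R.from_matrix(A.T@M).as_rotvec()
    print("shift/0.15",np.round(d/.15,3),"turn/pi",np.round(w/np.pi,4),"rows>=",max(np.linalg.norm(d)/.0625,np.degrees(np.linalg.norm(w))/10.7).round(1))
E
python3 - <<'E'
from h import *
np.set_printoptions(precision=4,suppress=True)
S,D=load("scene0"),load("side0")
for nm,c in (("S",S),("D",D)):
    P=cloud(c); roi=lambda lo,hi,x0,x1,y0,y1:(P[...,2]>lo)&(P[...,2]<hi)&(P[...,0]>x0)&(P[...,0]<x1)&(P[...,1]>y0)&(P[...,1]<y1)
    m=roi(.25,.27,.4,.8,.1,.5); v=np.argwhere(m)[:,::-1]
    print(nm,"ring n",m.sum(),np.median(P[m],0))
    h=cv2.convexHull(v.astype(np.float32))[:,0]; q=onplane(c,h,.259)[:,:2]; print(" hull circle",circ(q))
    m=roi(.082,.1,.5,.75,-.2,.05); print(" blocktop",m.sum(),cv2.minAreaRect(P[m][:,:2].astype(np.float32)),np.median(P[m],0))
    m=roi(.1,.13,.5,.75,-.2,.05); print(" key",m.sum(),np.median(P[m],0),P[m][:,2].max() if m.any() else 0)
    m=roi(.005,.03,.68,.95,.25,.6); print(" lampbase",m.sum(),np.median(P[m],0) if m.any() else 0)
    m=roi(.07,.09,.3,.6,-.45,-.15);n,l,st,ce=cv2.connectedComponentsWithStats(m.astype(np.uint8))
    for i in range(1,n):
        if st[i,4]>20: print(" cap",st[i,4],P[l==i].mean(0))
    m=roi(.07,.09,.4,.65,.15,.4); print(" jarcap",m.sum(),P[m].mean(0) if m.any() else 0)
from station import r
A=R.from_rotvec(r.state()["ee_rot"]).as_matrix(); print(A)
c=D["pixels"][185:265,180:320]; cv2.imwrite("pics/c1.png",cv2.resize(c[:,:,::-1],None,fx=5,fy=5,interpolation=cv2.INTER_CUBIC))
E
```

```text
S ring n 3620 [0.59   0.3479 0.2567]
 hull circle (array([0.5832, 0.363 ]), np.float64(0.11596543674526096))
 blocktop 690 ((0.6093108654022217, -0.061770401895046234), (0.09312117844820023, 0.07002504914999008), 78.95159149169922) [ 0.6174 -0.0494  0.0888]
 key 168 [ 0.6121 -0.0587  0.107 ] 0.11502138240591708
 lampbase 600 [0.6926 0.4904 0.0195]
 cap 79 [ 0.313  -0.3024  0.0756]
 cap 76 [ 0.4456 -0.4361  0.0754]
 cap 116 [ 0.4251 -0.3302  0.0788]
 cap 125 [ 0.4195 -0.2609  0.0791]
 cap 131 [ 0.4886 -0.2544  0.0794]
 jarcap 0 0
D ring n 1418 [0.5599 0.3182 0.2573]
 hull circle (array([0.5683, 0.3433]), np.float64(0.11400112720967441))
 blocktop 683 ((0.6480258107185364, -0.025294587016105652), (0.23571932315826416, 0.1023019552230835), 44.32478713989258) [ 0.5957 -0.0803  0.0892]
 key 234 [ 0.6062 -0.0664  0.1063] 0.1186568646823688
 lampbase 169 [0.7301 0.5025 0.019 ]
 cap 271 [ 0.4818 -0.2637  0.0796]
 cap 289 [ 0.4122 -0.2703  0.0799]
 cap 317 [ 0.4181 -0.3389  0.0801]
 cap 207 [ 0.3107 -0.3085  0.0772]
 cap 199 [ 0.4401 -0.4406  0.0776]
 jarcap 118 [0.5112 0.2663 0.0763]
[[-0.9006  0.4347 -0.0008]
 [ 0.4347  0.9006 -0.0019]
 [-0.0001 -0.0021 -1.    ]]
```

View pics/c1.png

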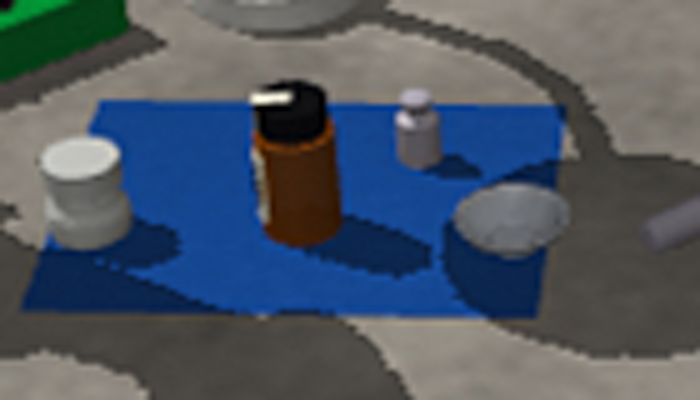

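Crop: jar cap at about (240,203) of the side image, strip and label pointing left in this view (azimuth ≈150°), pot to its left, weight and dish to its right.

```bash
python3 - <<'E'
from h import *
np.set_printoptions(precision=4,suppress=True)
S,D=load("scene0"),load("side0")
for nm,c in (("S",S),("D",D)):
    P=cloud(c); m=(P[...,2]>.01)&(P[...,2]<.09)&(P[...,0]>.38)&(P[...,0]<.75)&(P[...,1]>.08)&(P[...,1]<.45)
    n,l,st,ce=cv2.connectedComponentsWithStats(m.astype(np.uint8))
    for i in range(1,n):
        if st[i,4]>25: q=P[l==i]; print(nm,ce[i],st[i,4],q.min(0),q.max(0))
    # ring outer: pixels whose depth point is at ring top, brightest white, near side
    m=((P[...,2]>.252)&(P[...,2]<.262)&(P[...,0]>.4)&(P[...,0]<.72)&(P[...,1]>.15)&(P[...,1]<.5)&(c["pixels"].min(2)>140)).astype(np.uint8)
    k=max(range(1,cv2.connectedComponents(m)[0]),key=lambda i:(cv2.connectedComponents(m)[1]==i).sum())
    v=np.argwhere(cv2.connectedComponents(m)[1]==k)[:,::-1]; h=cv2.convexHull(v.astype(np.float32))
    q=onplane(c,h[:,0],.257)[:,:2]; print(nm,"ring",circ(q),cv2.minEnclosingCircle(q.astype(np.float32)))
plan((.40,.18,.20),toolR(35,45,180))
E
```

```text
S [367.8424 338.4061] 165 [0.5581 0.1576 0.01  ] [0.6177 0.215  0.0206]
S [410.9024 343.2561] 82 [0.5245 0.2546 0.0104] [0.5398 0.2904 0.0385]
S [328.1327 351.3274] 226 [0.6313 0.1223 0.01  ] [0.7088 0.142  0.0227]
S [399.113  367.0435] 115 [0.5924 0.2719 0.0103] [0.6137 0.2952 0.0421]
S [450.2873 430.3591] 181 [0.6171 0.4356 0.0101] [0.689 0.45  0.026]
S ring (array([0.5641, 0.3242]), np.float64(0.0892779258685154)) ((0.5638707876205444, 0.323925644159317), 0.09064340591430664)
D [242.2411 182.8936] 141 [0.6064 0.424  0.0101] [0.6897 0.45   0.0286]
D [238.0974 216.2359] 462 [0.4896 0.2426 0.01  ] [0.5348 0.2876 0.0818]
D [262.6522 209.2174] 92 [0.5847 0.2648 0.0103] [0.6091 0.2915 0.0428]
D [196.0141 222.1831] 284 [0.4068 0.3142 0.01  ] [0.451  0.3601 0.0499]
D [320.6903 226.5548] 155 [0.6291 0.11   0.0101] [0.7035 0.136  0.0235]
D [282.3028 227.5704] 142 [0.5548 0.1505 0.01  ] [0.616  0.2133 0.0214]
D ring (array([0.5617, 0.3218]), np.float64(0.08812450907166719)) ((0.561174213886261, 0.3225027322769165), 0.08958148211240768)
shift/0.15 [-1.88  -2.088  0.046] turn/pi [-0.2582  0.1518  0.6224] rows>= 11.6
```

```bash
W='[[-0.94,-1,0],[0,0,0]]'
python3 -m crank '[[[-0.94,-1,0],[0,0,0]],[[-0.94,-1,0],[0,0,0]],[[-0.94,-1,0],[0,0,0]],[[-0.94,-1,0],[0,0,0]],[[-0.94,-1,0],[0,0,0]]]' 1
python3 -m crank '[[[-0.94,-1,0],[0,0,0]],[[-0.94,-1,0],[0,0,0]],[[-0.94,-1,0],[0,0,0]],[[-0.94,-1,0],[0,0,0]],[[-0.94,-1,0],[-0.2582,0.1518,0.6224]],[[-0.94,-1,0],[-0.2582,0.1518,0.6224]],[[-0.94,-1,0],[-0.2582,0.1518,0.6224]],[[-0.94,-1,0],[-0.2582,0.1518,0.6224]],[[-0.94,-1,0],[-0.2582,0.1518,0.6224]],[[-0.94,-1,0],[-0.2582,0.1518,0.6224]],[[-0.94,-1,0],[-0.2582,0.1518,0.6224]],[[-0.94,-1,0],[-0.2582,0.1518,0.6224]],[[-0.94,-1,0],[-0.2582,0.1518,0.6224]],[[-0.94,-1,0],[-0.2582,0.1518,0.6224]],[[-0.94,-1,0],[-0.2582,0.1518,0.6224]],[[-0.94,-1,0],[-0.2582,0.1518,0.6224]],[[-0.94,-1,0],[-0.2582,0.1518,0.6224]],[[-0.94,-1,0],[-0.2582,0.1518,0.6224]],[[-0.94,-1,0],[-0.2582,0.1518,0.6224]]]'
python3 - <<'E'
from h import *
from station import r
s=r.state(); print(s["time_s"],s["tool_pos"],s["joint_positions"])
A=R.from_rotvec(s["ee_rot"]).as_matrix(); print(A)
snap("wrist","w1"); plan((.40,.18,.20),toolR(35,45,180))
E
```

```text
time_s: 0.78
tool_pos: [0.345, 0.3878, 0.2074]
ee_rot: [-0.705, -3.061, -0.0]
ft_force: [0.7, 0.5, -0.1]
finger_gap: 0.0856
finger_force: 0.0
time_s: 3.15
tool_pos: [0.4366, 0.2019, 0.2197]
ee_rot: [-2.593, -0.822, -1.031]
ft_force: [-0.5, -0.1, -0.1]
finger_gap: 0.0857
finger_force: 0.0
3.15 [0.43661199 0.20193756 0.21967785] [ 0.52777668 -0.40945202 -0.76859495  2.4979078  -1.29443887  0.51704579
 -0.21444901]
[[ 0.59456979  0.57908693  0.55780381]
 [ 0.41543425 -0.8152247   0.40351341]
 [ 0.68840479 -0.00818608 -0.72528052]]
shift/0.15 [-0.302 -0.018 -0.099] turn/pi [-0.0037  0.0079 -0.0001] rows>= 0.8
```

View pics/w1.png

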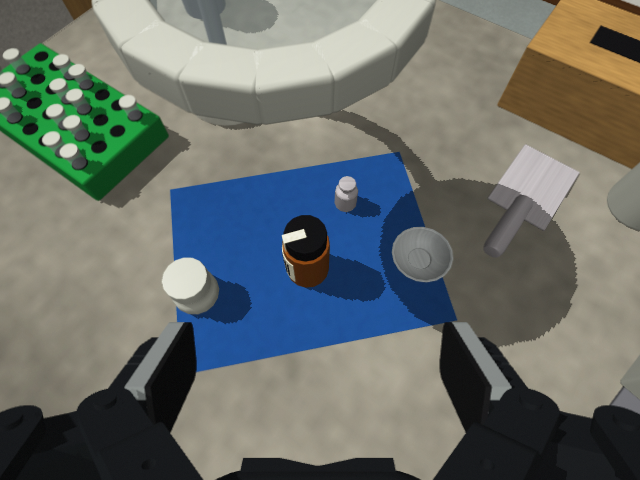

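Wrist view: jar cap at (306,232) with strip toward (285,238), label on the left, pot (190,285), dish (422,253), weight (346,193), lamp ring across the top.

```bash
cat >> h.py <<'E'
def jarmeas(c,xy,zc=.078,rad=.035):
    P=cloud(c); z0=P[...,2]
    m=((z0>zc-.007)&(z0<zc+.006)&(np.hypot(P[...,0]-xy[0],P[...,1]-xy[1])<rad)).astype(np.uint8)
    ztop=np.median(z0[m>0]); v=np.argwhere(m)[:,::-1].astype(np.float32)
    h=cv2.convexHull(v)[:,0]; q=onplane(c,h,zc)[:,:2].astype(np.float32); (cx,cy),rr=cv2.minEnclosingCircle(q)
    br=(m>0)&(c["pixels"].min(2)>110); u=np.argwhere(br)[:,::-1]; Q=onplane(c,u,zc)[:,:2]
    d=Q-np.array([cx,cy]); az=np.degrees(np.arctan2(*d.mean(0)[::-1])); e=np.linalg.svd(Q-Q.mean(0))[2][0]; e=e if e@d.mean(0)>0 else -e
    print("cap n",m.sum(),"ztop",ztop.round(4),"fit",circ(q),"encl",cx,cy,rr,"strip",len(u),"az",az,"axis",np.degrees(np.arctan2(e[1],e[0])),"off",np.linalg.norm(d,axis=1).max())
E
python3 - <<'E'
from h import *
np.set_printoptions(precision=4,suppress=True)
c=load("w1"); jarmeas(c,(.513,.267)); P=cloud(c)
am=mask(c,(5,150,30),(16,255,220)); am[:200]=0; n,l,st,ce=cv2.connectedComponentsWithStats(am)
for i in range(1,n):
    if st[i,4]>60: print(st[i],np.nanmedian(P[l==i],0))
D=load("side0")
print(two(c,(306,232),D,(240,203)))
m=(P[...,2]>.2)&(P[...,2]<.24)&(c["pixels"].min(2)>100);print("ring underside",np.nanmin(P[m],0))
for tilt in (45,35):
    M=toolR(35,tilt,180); t=M[:,2]; g=np.array([.513,.267,.04]); print(tilt,g+.0187*t); plan(g+.0187*t-.1*t,M)
E
```

```text
cap n 1465 ztop 0.0782 fit (array([0.5129, 0.2705]), np.float64(0.019104760319959578)) encl 0.5130216479301453 0.27027806639671326 0.01977297104895115 strip 216 az 128.21251133559525 axis 144.6391585103487 off 0.019673011588902348
[ 283  236   46   51 1012] [0.5008 0.2566 0.0435]
(array([0.5194, 0.2703, 0.0779]), np.float64(0.006739921648637374))
ring underside [0.4719 0.2337 0.2354]
45 [0.5238 0.2746 0.0268]
shift/0.15 [-0.362 -0.05   0.787] turn/pi [-0.0037  0.0079 -0.0001] rows>= 2.1
35 [0.5255 0.2758 0.0293]
shift/0.15 [-0.456 -0.05   0.798] turn/pi [-0.0037  0.0635 -0.0005] rows>= 2.2
```

```bash
python3 - <<'E'
from h import *
M=toolR(35,40,180); t=M[:,2]; g=np.array([.513,.270,.04]); print(g+.0187*t); plan(g+.0187*t-.08*t,M)
E
```

```text
[0.52473438 0.2782165  0.02797987]
shift/0.15 [-0.386 -0.065  0.931] turn/pi [-0.0037  0.0357 -0.0003] rows>= 2.4
```

```bash
python3 -m crank '[[[-0.386,-0.065,0.4],[-0.0037,0.0357,0]],[[-0.386,-0.065,0.93],[-0.0037,0.0357,0]],[[-0.386,-0.065,0.93],[-0.0037,0.0357,0]],[[-0.386,-0.065,0.93],[-0.0037,0.0357,0]],[[-0.386,-0.065,0.93],[-0.0037,0.0357,0]],[[-0.386,-0.065,0.93],[-0.0037,0.0357,0]]]'
python3 - <<'E'
from h import *
from station import r
s=r.state(); print(s["tool_pos"],s["joint_positions"])
c=snap("wrist","w2"); jarmeas(c,(.513,.270))
M=toolR(35,40,180); t=M[:,2]; g=np.array([.513,.270,.04]); plan(g+.0187*t-.08*t,M);plan(g+.0187*t,M)
E
```

```text
time_s: 3.95
tool_pos: [0.4916, 0.2296, 0.196]
ee_rot: [-2.54, -0.815, -1.101]
ft_force: [0.2, 0.3, 0.5]
finger_gap: 0.0853
finger_force: 0.0
[0.49164533 0.22963504 0.19598831] [-0.80102858 -0.17358148  0.37652564  2.49777542 -1.56622501  0.10602172
  0.16819147]
cap n 2017 ztop 0.0782 fit (array([0.51324232, 0.2708069 ]), np.float64(0.018869270128797366)) encl 0.5127720832824707 0.2711943984031677 0.01948726549744606 strip 294 az 131.28212652879463 axis 142.89549112453798 off 0.018889730741436458
shift/0.15 [-0.6   -0.121  0.497] turn/pi [-0.0066  0.0164  0.0005] rows>= 1.9
shift/0.15 [-0.573 -0.11   1.029] turn/pi [-0.0066  0.0164  0.0005] rows>= 2.8
```

View pics/w2.png

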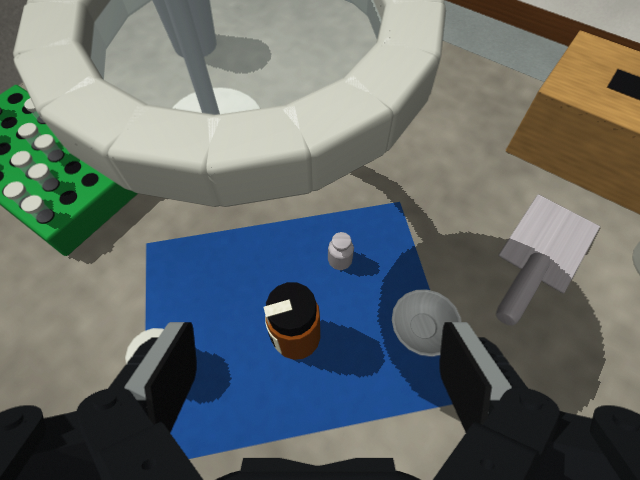

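Wrist view: jar cap at (291,308), fingers at (165,370) and (470,370); the arm hit limits of joints 4 and 5, so I fit a small kinematic model from the recorded states to choose a good posture.

```bash
cat > kin.py <<'E'
import numpy as np, itertools
from scipy.spatial.transform import Rotation as R
from scipy.optimize import least_squares
lo=np.array([-2.61,-.41,-1.48,0,-1.57,.05,-2.85]);hi=np.array([2.61,2.15,1.57,2.5,4.71,1.97,2.85])
def fk(q,p,s):
    h,L1,L2,L3,e,o1,o7,sx=p
    A=R.from_euler("ZYZYZYZ",[o1+s[0]*q[0],q[1],s[1]*q[2],0,0,0,0]); 
    B=A*R.from_euler("y",q[3]); C=B*R.from_euler("z",s[2]*q[4])*R.from_euler("y",q[5])
    x=np.array([0,0,h])+A.apply([e,0,L1])+B.apply([-e,0,L2])+C.apply([sx,0,L3])
    return x,C*R.from_euler("z",s[3]*q[6]+o7)
qs=[[-1.21881003,.38384515,.04378677,1.59960732,-.01790741,1.16117248,-.04988994],[.52777668,-.40945202,-.76859495,2.4979078,-1.29443887,.51704579,-.21444901],[-.80102858,-.17358148,.37652564,2.49777542,-1.56622501,.10602172,.16819147]]
Ts=[([.28214,.58445,.20596],[-.70027678,-3.06206262,.00408]),([.43661,.20194,.21968],[-2.593,-.822,-1.031]),([.49164,.22963,.19599],[-2.54,-.815,-1.101])]
def fit():
    best=None
    for s in itertools.product([1,-1],repeat=4):
        def f(p):
            o=[]
            for q,(x,w) in zip(qs,Ts):
                a,M=fk(q,p,s); o+=[*(a-x),*(.3*(M*R.from_rotvec(w).inv()).as_rotvec())]
            return np.array(o)
        for o7 in (0,1.57,3.14,-1.57):
            for o1 in (2.35,-.8):
                z=least_squares(f,[.34,.38,.38,.3,0,o1,o7,0],max_nfev=60)
                if best is None or z.cost<best[0]: best=(z.cost,z.x,s)
    return best
def ik(x,M,p,s,q0s,fixed=None):
    sol=[]
    for q0 in q0s:
        f=lambda q:np.r_[(fk(q,p,s)[0]-x)*5,(fk(q,p,s)[1]*R.from_matrix(M).inv()).as_rotvec(),.01*(q-q0)*[0,0,1,0,1,0,0]]
        z=least_squares(f,np.clip(q0,lo+.01,hi-.01),bounds=(lo,hi)); sol.append((z.cost,z.x))
    return min(sol,key=lambda t:t[0])
E
python3 - <<'E'
from kin import *; from h import toolR
np.set_printoptions(precision=3,suppress=True)
c,p,s=fit(); print(c,p,s); np.savez("kin.npz",p=p,s=s)
q0s=[np.array([j1,0,0,1.8,j5,.6,j7]) for j1 in(-1.85,-1,.5) for j5 in(0,-1.2,1.5,3.1) for j7 in(-1.5,0,1.5)]
for az in (15,35,50):
  for roll in(180,0):
    for tilt in (30,40,50):
      M=toolR(az,tilt,roll);t=M[:,2]
      for back in(0,.12):
        g=np.array([.513,.2705,.04])+(.0187-back)*t; print(az,roll,tilt,back,*ik(g,M,p,s,q0s))
E
```

```text
Traceback (most recent call last):
  File "kin.py", line 23, in fit
    z=least_squares(f,[.34,.38,.38,.3,0,o1,o7,0],max_nfev=60)
  File "kin.py", line 19, in f
    a,M=fk(q,p,s); o+=[*(a-x),*(.3*(M*R.from_rotvec(w).inv()).as_rotvec())]
        ~~^^^^^^^
  File "kin.py", line 7, in fk
    A=R.from_euler("ZYZYZYZ",[o1+s[0]*q[0],q[1],s[1]*q[2],0,0,0,0]);
  File "scipy/spatial/transform/_rotation.pyx", line 1413, in scipy.spatial.transform._rotation.Rotation.from_euler
ValueError: Expected axis specification to be a non-empty string of upto 3 characters, got ZYZYZYZ
```

```bash
sed -i 's/R.from_euler("ZYZYZYZ",\(.*\),0,0,0,0\])/R.from_euler("ZYZ",\1])/' kin.py
cat > tryik.py <<'E'
from kin import *; from h import toolR
np.set_printoptions(precision=3,suppress=True)
c,p,s=fit(); print(c,p,s); np.savez("kin.npz",p=p,s=s)
q0s=[np.array([j1,0,0,1.8,j5,.6,j7]) for j1 in(-1.85,.5) for j5 in(0,-1.2,1.5,3.1) for j7 in(-1.5,1.5)]
for az in (15,35,50):
  for roll in(180,0):
    for tilt in (30,45):
      M=toolR(az,tilt,roll);t=M[:,2]
      for back in(0,.1):
        g=np.array([.513,.2705,.04])+(.0187-back)*t; print(az,roll,tilt,back,*ik(g,M,p,s,q0s))
E
time timeout 500 python3 tryik.py
```

```text
0.00031663909370551087 [ 0.106  0.411  0.425  0.169  0.101 -0.058  1.525  0.027] (-1, -1, -1, -1)
15 180 30 0 0.00011601590765029237 [ 0.57   1.041 -1.393  2.5    2.492  1.271  2.661]
15 180 30 0.1 0.05314853598414048 [ 0.54   0.716 -1.48   2.5    2.053  1.163  2.611]
15 180 45 0 1.0601945836786167e-05 [-0.814  0.255  0.209  2.489  2.69   0.39   1.7  ]
15 180 45 0.1 0.006850864992724522 [ 0.927 -0.247 -1.48   2.465 -0.298  0.05  -1.654]
15 0 30 0 0.00011601590765057084 [ 0.57   1.041 -1.393  2.5    2.492  1.271 -0.48 ]
15 0 30 0.1 0.05314853598454162 [ 0.54   0.716 -1.48   2.5    2.053  1.163 -0.53 ]
15 0 45 0 1.0601945836790902e-05 [-0.814  0.255  0.209  2.489  2.69   0.39  -1.441]
15 0 45 0.1 0.008217878165732717 [ 0.708  0.23  -1.48   2.5    1.715  0.508 -0.415]
35 180 30 0 0.00014068174258857934 [-1.728  1.463  1.559  2.5    3.713  1.409 -0.032]
35 180 30 0.1 0.06309788861504192 [-1.708  0.895  1.57   2.5    4.184  1.182  0.244]
35 180 45 0 5.007822932492649e-06 [-0.36   0.247 -0.15   2.499  3.378  0.388  1.446]
35 180 45 0.1 0.00929935696581075 [-1.956 -0.142  1.43   2.462  0.01
[... 371 characters left out ...]
3801313054e-05 [-0.806  0.347  0.421  2.5    3.857  0.862  1.157]
50 180 30 0.1 0.025329997131854416 [-1.56   1.094  1.57   2.5    4.124  1.653  0.403]
50 180 45 0 4.052069590051727e-05 [-0.076  0.283 -0.369  2.459  3.921  0.387  1.221]
50 180 45 0.1 0.0023361602592164563 [-1.727  0.59   1.57   2.5    4.497  0.993  0.411]
50 0 30 0 3.944708380133368e-05 [-0.806  0.347  0.421  2.5    3.857  0.862 -1.985]
50 0 30 0.1 0.02532999713870633 [-1.56   1.094  1.57   2.5    4.124  1.653 -2.738]
50 0 45 0 4.052069586205824e-05 [-0.076  0.283 -0.368  2.459  3.921  0.387 -1.921]
50 0 45 0.1 0.0019827067967592782 [-2.06  -0.399  1.563  2.455  0.035  0.05   2.07 ]
real	1m22.980s
user	1m22.101s
sys	0m0.162s
```

```bash
python3 - <<'E'
from h import *
plan((.38,.18,.28),toolR(30,90,180))
E
```

```text
shift/0.15 [-0.137 -0.167 -0.968] turn/pi [-0.0173 -0.261   0.0295] rows>= 4.4
```

```bash
python3 -m crank '[[[-0.1,-0.1,-0.5],[0,0,0]],[[-0.137,-0.167,-0.968],[0,-0.05,0]],[[-0.137,-0.167,-0.968],[-0.0173,-0.261,0.0295]],[[-0.137,-0.167,-0.968],[-0.0173,-0.261,0.0295]],[[-0.137,-0.167,-0.968],[-0.0173,-0.261,0.0295]],[[-0.137,-0.167,-0.968],[-0.0173,-0.261,0.0295]],[[-0.137,-0.167,-0.968],[-0.0173,-0.261,0.0295]],[[-0.137,-0.167,-0.968],[-0.0173,-0.261,0.0295]],[[-0.137,-0.167,-0.968],[-0.0173,-0.261,0.0295]],[[-0.137,-0.167,-0.968],[-0.0173,-0.261,0.0295]]]'
python3 - <<'E'
from h import *
from station import r
s=r.state(); print(s["tool_pos"],s["ee_rot"],s["joint_positions"])
plan((.38,.18,.28),toolR(30,90,180));plan((.38,.18,.28),toolR(30,90,0))
E
```

```text
time_s: 5.25
tool_pos: [0.379, 0.1773, 0.2792]
ee_rot: [-3.036, -0.806, 0.002]
ft_force: [-0.4, -0.5, -0.8]
finger_gap: 0.0853
finger_force: 0.0
[0.37900792 0.17728099 0.27921542] [-3.03607914e+00 -8.06309611e-01  2.16094953e-03] [ 0.06383887 -0.11945479 -0.54702034  2.00094814 -0.06607456  1.24474918
 -1.51036675]
shift/0.15 [ 0.015 -0.012 -0.005] turn/pi [-0.0002  0.0004 -0.0014] rows>= 0.0
shift/0.15 [ 0.015 -0.012 -0.005] turn/pi [6.000e-04 3.000e-04 9.986e-01] rows>= 16.8
```

```bash
python3 -m crank '[[[0,0,0],[0,0,-0.06]],[[0,0,0],[0,0,-0.12]],[[0,0,0],[0,0,-0.18]],[[0,0,0],[0,0,-0.24]],[[0,0,0],[0,0,-0.3]],[[0,0,0],[0,0,-0.36]],[[0,0,0],[0,0,-0.42]],[[0,0,0],[0,0,-0.48]],[[0,0,0],[0,0,-0.54]],[[0,0,0],[0,0,-0.6]],[[0,0,0],[0,0,-0.66]],[[0,0,0],[0,0,-0.72]],[[0,0,0],[0,0,-0.78]],[[0,0,0],[0,0,-0.84]],[[0,0,0],[0,0,-0.9]],[[0,0,0],[0,0,-0.96]],[[0,0,0],[0,0,-1]],[[0,0,0],[0,0,-1]]]'
python3 - <<'E'
from h import *
from station import r
s=r.state(); print(s["tool_pos"],s["ee_rot"],s["joint_positions"])
M=toolR(32,55,0);t=M[:,2];g=np.array([.513,.2705,.042])+.0187*t
plan(g-.1*t,M); print(g,t)
E
```

```text
time_s: 7.5
tool_pos: [0.3784, 0.1757, 0.2798]
ee_rot: [-0.8, 3.037, -0.001]
ft_force: [-1.0, 0.5, -0.4]
finger_gap: 0.0854
finger_force: 0.0
[0.37842395 0.17571689 0.27979359] [-7.99757202e-01  3.03729607e+00 -1.35755015e-03] [-0.16211715 -0.12292614 -0.33986576  2.0118798  -0.04207262  1.24540202
  1.59955838]
shift/0.15 [-0.781  0.096  1.142] turn/pi [-0.0046 -0.1943 -0.0133] rows>= 3.3
[0.52209606 0.27618385 0.02668186] [ 0.4864204   0.3039492  -0.81915204]
```

```bash
python3 -m crank '[[[-0.2,0.03,0.3],[0,-0.06,0]],[[-0.5,0.06,0.6],[-0.0046,-0.12,-0.01]],[[-0.7,0.096,0.9],[-0.0046,-0.1943,-0.0133]],[[-0.78,0.096,1.0],[-0.0046,-0.1943,-0.0133]],[[-0.78,0.096,1.0],[-0.0046,-0.1943,-0.0133]],[[-0.78,0.096,1.0],[-0.0046,-0.1943,-0.0133]]]'
python3 - <<'E'
from h import *
from station import r
s=r.state(); print(s["tool_pos"],s["joint_positions"])
c=snap("wrist","w3"); jarmeas(c,(.513,.2705))
for tl in(55,50,45):
    M=toolR(32,tl,0);t=M[:,2];g=np.array([.513,.2705,.042])+.0187*t
    plan(g-.06*t,M); plan(g,M)
E
```

```text
time_s: 8.25
tool_pos: [0.4747, 0.2468, 0.1309]
ee_rot: [-0.702, 2.447, 0.222]
ft_force: [1.2, 0.4, 0.3]
finger_gap: 0.0852
finger_force: 0.0
[0.47468583 0.2467617  0.13092488] [-0.18243686  0.00619151 -0.36856432  2.40180152 -0.02747766  0.12355653
  1.60569114]
cap n 2272 ztop 0.0781 fit (array([0.50997206, 0.26903803]), np.float64(0.021009148794612513)) encl 0.5101311206817627 0.2691052258014679 0.02235378324985504 strip 333 az 113.48120449524781 axis 158.3103862513596 off 0.02102448794588912
shift/0.15 [ 0.108 -0.001  0.384] turn/pi [0.0002 0.0008 0.0002] rows>= 1.0
shift/0.15 [ 0.109 -0.001  0.784] turn/pi [0.0002 0.0008 0.0002] rows>= 1.9
shift/0.15 [ 0.132 -0.001  0.385] turn/pi [ 0.0002 -0.027   0.0001] rows>= 1.0
shift/0.15 [ 0.098 -0.001  0.784] turn/pi [ 0.0002 -0.027   0.0001] rows>= 1.9
shift/0.15 [ 0.155 -0.001  0.388] turn/pi [ 0.0002 -0.0548  0.0001] rows>= 1.0
shift/0.15 [ 0.087 -0.001  0.783] turn/pi [ 0.0002 -0.0548  0.0001] rows>= 1.9
```

View pics/w3.png

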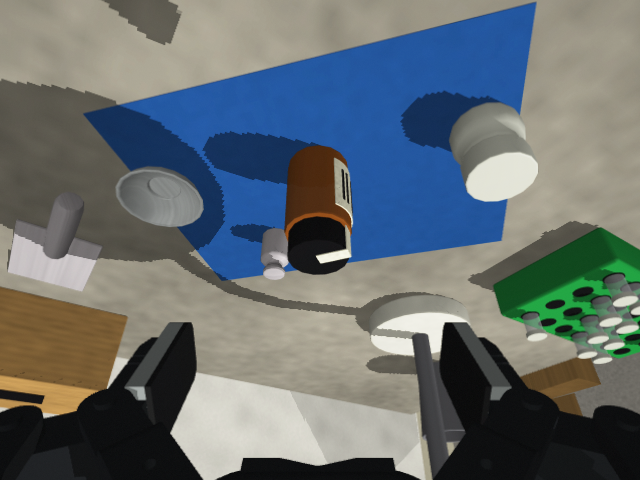

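Wrist view (camera beneath, inverted): jar upright in the middle column (318,200), cap at (318,245), label on its right; pot (495,150), dish (160,195) clear of the fingers.

```bash
python3 -m crank '[[[0.1,0,0.2],[0,0,0]],[[0.108,0,0.384],[0,0,0]],[[0.108,0,0.55],[0,0,0]],[[0.108,0,0.7],[0,0,0]],[[0.108,0,0.784],[0,0,0]],[[0.108,0,0.784],[0,0,0]],[[0.108,0,0.784],[0,0,0]]]'
python3 - <<'E'
from h import *
from station import r
s=r.state(); print(s["tool_pos"],s["joint_positions"],s["ft_force"])
M=toolR(32,55,0);t=M[:,2];g=np.array([.513,.2705,.042])+.0187*t
plan(g,M); snap("wrist","w4")
E
```

```text
time_s: 9.18
tool_pos: [0.5145, 0.2544, 0.0373]
ee_rot: [-0.708, 2.471, 0.159]
ft_force: [0.3, -0.6, -0.3]
finger_gap: 0.0852
finger_force: 0.0
[0.51445541 0.25444645 0.0372799 ] [ 0.01101103  0.34542717 -0.59658657  2.33088821  1.90598669  0.20950364
 -0.22409759] [ 0.29774988 -0.55903027 -0.3350855 ]
shift/0.15 [-0.063  0.1    0.121] turn/pi [-0.0122 -0.0103  0.0037] rows>= 0.4
```

View pics/w4.png

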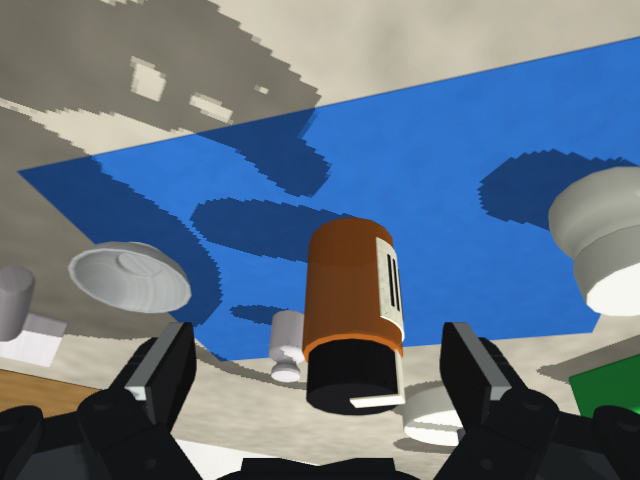

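Wrist view: jar at (350,320), slightly right of the finger centre line (318), because the arm lagged near a wrist singularity; correct it.

```bash
python3 -m crank '[[[0,0,0],[0,0,0]],[[0,0,0],[0,0,0]]]'
python3 - <<'E'
from h import *
from station import r
s=r.state(); print(s["tool_pos"],s["joint_positions"],s["ft_force"])
M=toolR(32,55,0);t=M[:,2];g=np.array([.513,.2705,.042])+.0187*t
plan(g,M); c=snap("wrist","w5"); jarmeas(c,(.513,.2705))
E
```

```text
time_s: 9.48
tool_pos: [0.5108, 0.2534, 0.0355]
ee_rot: [-0.711, 2.476, 0.16]
ft_force: [0.3, -0.7, 0.7]
finger_gap: 0.0851
finger_force: 0.0
[0.51077478 0.25340613 0.03546639] [ 0.009836    0.34397976 -0.59572699  2.33512396  1.8932165   0.20655671
 -0.2126085 ] [ 0.3176448  -0.72557998  0.71733321]
shift/0.15 [-0.091  0.092  0.124] turn/pi [-0.0115 -0.0123  0.0038] rows>= 0.4
cap n 4049 ztop 0.0779 fit (array([0.50710295, 0.26567737]), np.float64(0.023619833205066797)) encl 0.5069410800933838 0.26555851101875305 0.026656506583094597 strip 615 az 97.03259751521136 axis -178.33080148277222 off 0.02411863789358275
```

```bash
python3 -m crank '[[[-0.05,0.092,0],[0,0,0]],[[-0.091,0.092,0.06],[-0.0115,-0.0123,0.0038]],[[-0.091,0.092,0.124],[-0.0115,-0.0123,0.0038]],[[-0.091,0.092,0.124],[-0.0115,-0.0123,0.0038]],[[-0.091,0.092,0.124],[-0.0115,-0.0123,0.0038]],[[-0.091,0.092,0.124],[-0.0115,-0.0123,0.0038]]]'
python3 - <<'E'
from h import *
from station import r
s=r.state(); print(s["tool_pos"],s["joint_positions"],s["ft_force"])
M=toolR(32,55,0);t=M[:,2];g=np.array([.513,.2705,.042])+.0187*t
plan(g,M); c=snap("wrist","w6"); am=mask(c,(5,150,30),(16,255,220)); n,l,st,ce=cv2.connectedComponentsWithStats(am)
print([ (list(st[i]),ce[i].round()) for i in range(1,n) if st[i,4]>200])
E
```

```text
time_s: 10.28
tool_pos: [0.5207, 0.2764, 0.0256]
ee_rot: [-0.705, 2.448, 0.222]
ft_force: [0.8, -0.2, 0.5]
finger_gap: 0.0857
finger_force: 0.0
[0.52068635 0.27635382 0.02562346] [ 0.08586053  0.42953419 -0.68515692  2.31229709  2.13246374  0.25274328
 -0.41559837] [ 0.78252262 -0.18246646  0.52637099]
shift/0.15 [-0.01  -0.006 -0.002] turn/pi [ 0.0005 -0.0006  0.0005] rows>= 0.0
[([np.int32(260), np.int32(210), np.int32(113), np.int32(164), np.int32(11948)], array([309., 290.]))]
```

```bash
python3 -m crank '[[[0,0,0],[0,0,0]],[[0,0,0],[0,0,0]],[[0,0,0],[0,0,0]],[[0,0,0],[0,0,0]],[[0,0,0],[0,0,0]],[[0,0,0],[0,0,0]],[[0,0,0],[0,0,0]],[[0,0,0],[0,0,0]]]' 0 40
python3 - <<'E'
from h import *
p=np.array
from station import r
s=r.state(); print(s["joint_positions"],s["ft_force"])
M=toolR(32,55,0); x=s["tool_pos"]; plan(x+p([0,0,.03]),M); plan(x+p([-.03,-.06,.03]),M);plan(x+p([-.0,-.15,.03]),toolR(22,55,0))
E
```

```text
time_s: 11.32
tool_pos: [0.5209, 0.2764, 0.0255]
ee_rot: [-0.704, 2.448, 0.222]
ft_force: [-2.2, -1.2, 5.9]
finger_gap: 0.0394
finger_force: 39.6
[ 0.08676293  0.43055427 -0.68589953  2.31186982  2.13345698  0.25322409
 -0.41614782] [-2.2140146  -1.15470802  5.85415981]
shift/0.15 [-0.114  0.    -0.164] turn/pi [ 0.0006 -0.0006  0.0004] rows>= 0.5
shift/0.15 [ 0.199 -0.232 -0.383] turn/pi [ 0.0006 -0.0006  0.0004] rows>= 1.2
shift/0.15 [ 0.321 -0.847 -0.469] turn/pi [ 0.0324 -0.0006  0.0459] rows>= 2.4
```

```bash
python3 -m crank '[[[-0.03,0,-0.04],[0,0,0]],[[-0.07,0,-0.1],[0,0,0]],[[-0.114,0,-0.164],[0,0,0]],[[-0.114,0,-0.164],[0,0,0]]]'
python3 -m crank '[[[0.1,-0.1,-0.06],[0,0,0]],[[0.2,-0.2,-0.14],[0,0,0]],[[0.31,-0.25,-0.22],[0,0,0]],[[0.31,-0.25,-0.22],[0,0,0]]]'
python3 - <<'E'
from h import *
p=np.array
from station import r
s=r.state(); print(s["joint_positions"],s["ft_force"])
M=toolR(32,55,0); x=s["tool_pos"]; plan(x,M); plan([.521,.13,x[2]],toolR(22,55,0))
c=snap("side","s2")
E
```

```text
time_s: 11.82
tool_pos: [0.5209, 0.2766, 0.056]
ee_rot: [-0.705, 2.447, 0.222]
ft_force: [0.2, -0.5, -2.2]
finger_gap: 0.0395
finger_force: 41.0
time_s: 12.32
tool_pos: [0.4904, 0.212, 0.0538]
ee_rot: [-0.702, 2.453, 0.222]
ft_force: [-0.4, 0.6, -2.3]
finger_gap: 0.0395
finger_force: 41.1
[ 0.32736318  0.28070866 -0.79301596  2.41475613  2.22916164  0.1241866
 -0.45834711] [-0.42662458  0.59471062 -2.27570203]
shift/0.15 [0. 0. 0.] turn/pi [ 0.0005 -0.0019 -0.0005] rows>= 0.0
shift/0.15 [ 0.095 -0.572 -0.067] turn/pi [ 0.0323 -0.002   0.0451] rows>= 1.4
```

```bash
python3 -m crank '[[[0.03,-0.2,-0.02],[0.01,0,0.014]],[[0.06,-0.4,-0.04],[0.022,-0.001,0.03]],[[0.095,-0.572,-0.067],[0.0323,-0.002,0.0451]],[[0.095,-0.572,-0.067],[0.0323,-0.002,0.0451]],[[0.095,-0.572,-0.067],[0.0323,-0.002,0.0451]]]'
python3 - <<'E'
from h import *
from station import r
s=r.state(); print(s["joint_positions"],s["ft_force"])
x=s["tool_pos"]; A=R.from_rotvec(s["ee_rot"]).as_matrix(); print("grasp",x-.0187*A[:,2]); plan([.521,.13,.0265],toolR(22,55,0))
snap("side","s3"); c=snap("scene","c3")
cv2.imwrite("pics/c3z.png",cv2.resize(c["pixels"][200:380,240:480,::-1],None,fx=3,fy=3))
E
```

```text
time_s: 13.0
tool_pos: [0.5232, 0.1341, 0.0556]
ee_rot: [-0.49, 2.486, 0.156]
ft_force: [-1.1, -0.4, -1.4]
finger_gap: 0.0393
finger_force: 41.0
[ 0.46307948  0.28240449 -0.7792346   2.41026541  2.25588022  0.1385711
 -0.50021054] [-1.10252917 -0.41132748 -1.40226952]
grasp [0.51317686 0.1300469  0.07092188]
shift/0.15 [ 0.131 -0.02   0.145] turn/pi [0.0011 0.0013 0.0013] rows>= 0.5
```

View pics/c3z.png

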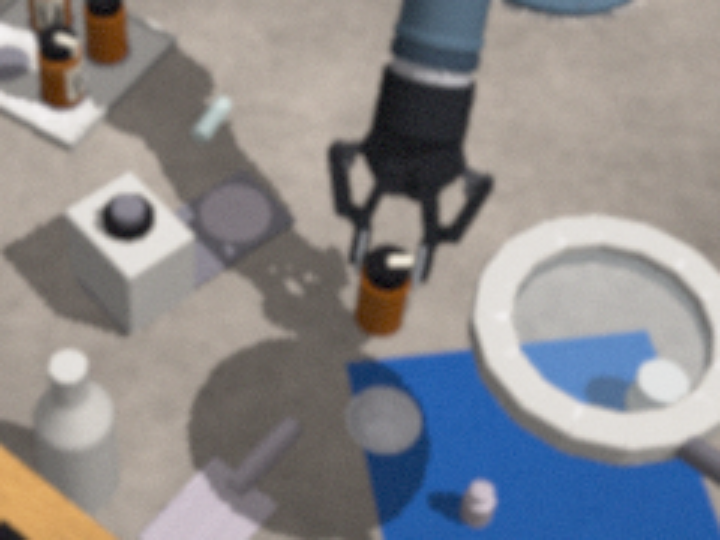

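Zoomed scene view: jar held upright between the fingers at (385,290), well clear of the lamp ring, dish and plate (235,212).

```bash
python3 -m crank '[[[0.04,0,0.05],[0,0,0]],[[0.08,-0.01,0.1],[0,0,0]],[[0.11,-0.02,0.13],[0,0,0]],[[0.131,-0.02,0.15],[0,0,0]],[[0.131,-0.02,0.15],[0,0,0]],[[0.131,-0.02,0.15],[0,0,0]]]'
python3 -m crank '[[[0,0,0],[0,0,0]],[[0,0,0],[0,0,0]],[[0,0,0],[0,0,0]],[[0,0,0],[0,0,0]],[[0,0,0],[0,0,0]],[[0,0,-0.15],[0,0,0]],[[0,0,-0.4],[0,0,0]],[[0,0,-0.7],[0,0,0]],[[0,0,-0.9],[0,0,0]],[[0,0,-0.9],[0,0,0]]]' 1
python3 - <<'E'
from h import *
from station import r
s=r.state(); print(s["tool_pos"],s["joint_positions"],s["ft_force"])
c=snap("wrist","w7"); jarmeas(c,(.51,.13)); jarmeas(snap("side","s4"),(.51,.13)); jarmeas(snap("scene","c4"),(.51,.13))
plan([.44,.11,.24],toolR(14,90,0))
E
```

```text
time_s: 13.85
tool_pos: [0.5213, 0.1284, 0.0258]
ee_rot: [-0.487, 2.487, 0.154]
ft_force: [0.0, 0.2, -1.8]
finger_gap: 0.0396
finger_force: 41.0
time_s: 15.1
tool_pos: [0.4789, 0.1001, 0.0859]
ee_rot: [-0.472, 2.497, 0.118]
ft_force: [0.2, -0.5, -0.4]
finger_gap: 0.0855
finger_force: 0.0
[0.47889969 0.10011323 0.0859473 ] [ 1.00469237  0.14985956 -1.25284017  2.48727773  1.50777345  0.06579821
  0.25663293] [ 0.23737489 -0.49106358 -0.44368011]
cap n 2605 ztop 0.0781 fit (array([0.50878766, 0.12193848]), np.float64(0.02233199533548724)) encl 0.5088279843330383 0.12230150401592255 0.02405572682619095 strip 360 az 97.95749335117921 axis 155.20786052724196 off 0.022456273302427054Traceback (most recent call last):
  File "<stdin>", line 4, in <module>
  File "h.py", line 48, in jarmeas
    br=(m>0)&(c["pixels"].min(2)>110); u=np.argwhere(br)[:,::-1]; Q=onplane(c,u,zc)[:,:2]
                                                                    ~~~~~~~^^^^^^^^
  File "h.py", line 13, in onplane
    o,d=rays(c,uv); return o+d*((z-o[2])/d[:,2])[:,None]
        ~~~~^^^^^^
  File "h.py", line 10, in rays
    p=cv2.undistortPoints(uv[:,None],c["mtx"],d)[:,0]
      ~~~~~~~~~~~~~~~~~~~^^^^^^^^^^^^^^^^^^^^^^^
cv2.error: OpenCV(4.12.0) /io/opencv/modules/calib3d/src/undistort.dispatch.cpp:347: error: (-215:Assertion failed) CV_IS_MAT(_src) && CV_IS_MAT(_dst) && (_src->rows == 1 || _src->cols == 1) && (_dst->rows == 1 || _dst->cols == 1) && _src->cols + _src->rows - 1 == _dst->rows + _dst->cols - 1 && (CV_MAT_TYPE(_src->type) == CV_32FC2 || CV_MAT_TYPE(_src->type) == CV_64FC2) && (CV_MAT_TYPE(_dst->type) == CV_32FC2 || CV_MAT_TYPE(_dst->type) == CV_64FC2) in function 'cvUndistortPointsInternal'
```

```bash
python3 - <<'E'
from h import *
plan([.44,.08,.22],toolR(0,90,0))
E
```

```text
shift/0.15 [-0.265 -0.049 -0.9  ] turn/pi [0.0288 0.1916 0.1145] rows>= 3.8
```

```bash
python3 -m crank '[[[-0.05,0,-0.3],[0,0,0]],[[-0.2,-0.03,-0.7],[0.01,0.06,0.03]],[[-0.265,-0.049,-0.9],[0.0288,0.1916,0.1145]],[[-0.265,-0.049,-0.9],[0.0288,0.1916,0.1145]],[[-0.265,-0.049,-0.9],[0.0288,0.1916,0.1145]],[[-0.265,-0.049,-0.9],[0.0288,0.1916,0.1145]],[[-0.265,-0.049,-0.9],[0.0288,0.1916,0.1145]]]'
python3 - <<'E'
from h import *
from station import r
s=r.state(); print(s["tool_pos"],s["joint_positions"])
c=snap("wrist","w8"); jarmeas(c,(.511,.123))
plan([.44,.0,.35],toolR(-13,90,0))
E
```

```text
time_s: 16.08
tool_pos: [0.4401, 0.0813, 0.2226]
ee_rot: [-0.044, 3.073, -0.051]
ft_force: [0.6, 0.0, -1.2]
finger_gap: 0.0858
finger_force: 0.0
[0.44007742 0.08130145 0.22260503] [ 0.85245348 -0.04487147 -1.11521132  2.04697337  0.01019652  1.05642842
  1.33098143]
cap n 1565 ztop 0.0782 fit (array([0.51259642, 0.124817  ]), np.float64(0.01921664947446193)) encl 0.5127332210540771 0.12481653690338135 0.019799107685685158 strip 232 az 120.27450164996914 axis 134.2803636126608 off 0.019330778145347484
shift/0.15 [-0.005 -0.573 -0.806] turn/pi [-0.0054  0.0238  0.0803] rows>= 2.4
```

```bash
python3 -m crank '[[[0,-0.3,-0.4],[0,0,0.04]],[[-0.005,-0.573,-0.8],[-0.0054,0.0238,0.08]],[[-0.005,-0.573,-0.8],[-0.0054,0.0238,0.08]],[[-0.005,-0.573,-0.8],[-0.0054,0.0238,0.08]],[[-0.005,-0.573,-0.8],[-0.0054,0.0238,0.08]]]'
python3 - <<'E'
from h import *
from station import r
s=r.state(); print(s["tool_pos"],s["joint_positions"])
c=snap("wrist","w9"); jarmeas(c,(.5125,.124))
E
```

```text
time_s: 16.75
tool_pos: [0.4341, -0.0017, 0.3404]
ee_rot: [-0.346, -3.116, 0.007]
ft_force: [-0.6, 0.3, -1.1]
finger_gap: 0.0855
finger_force: 0.0
[ 0.43406643 -0.00168828  0.34037289] [ 0.99440966 -0.1519836  -0.96196895  1.86006414 -0.12307767  1.37689999
  1.41212104]
cap n 977 ztop 0.0782 fit (array([0.51296189, 0.12410826]), np.float64(0.018974784319219475)) encl 0.5129886865615845 0.12416771054267883 0.019388621672987938 strip 135 az 119.60011643714556 axis 132.38761075367927 off 0.01883896187743129
```

View pics/w9.png

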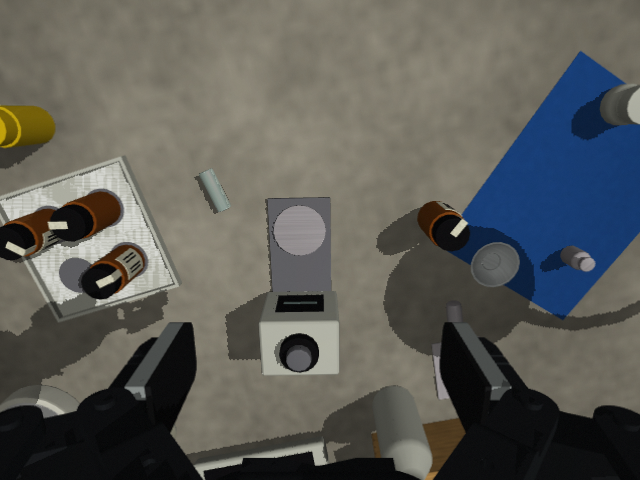

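High wrist view: plate disc centre (299,230), window (300,303), key (298,357), jar standing at (445,228), empty tray place (75,275) lower left of three jars.

```bash
cat > meas.py <<'E'
from h import *
np.set_printoptions(precision=4,suppress=True)
W=load("w9"); g=cv2.cvtColor(W["pixels"],cv2.COLOR_RGB2GRAY)
def blob(c,uv,tol=14):
    im=np.ascontiguousarray(cv2.GaussianBlur(c["pixels"],(3,3),0)); m=np.zeros((482,642),np.uint8)
    cv2.floodFill(im,m,tuple(map(int,uv)),0,(tol,)*3,(tol,)*3,4|cv2.FLOODFILL_MASK_ONLY|cv2.FLOODFILL_FIXED_RANGE|(255<<8))
    k=max(cv2.findContours(m[1:-1,1:-1],cv2.RETR_EXTERNAL,cv2.CHAIN_APPROX_NONE)[0],key=cv2.contourArea); return k[:,0].astype(float)
if __name__=="__main__":
    S,D=load("scene0"),load("side0")
    es=[]
    for n,c,uv in(("w",W,(299,235)),("s",S,(318,272)),("d",D,(312,290))):
        k=blob(c,uv); h=cv2.convexHull(k.astype(np.float32))[:,0]; e=cv2.fitEllipse(h); es.append(e[0]); print(n,e,"plane8mm",circ(onplane(c,h,.008)[:,:2]))
    print("plate w-s",two(W,es[0],S,es[1]),"w-d",two(W,es[0],D,es[2]))
    P=cloud(W); m=(P[...,2]>.083)&(P[...,2]<.096)&(abs(P[...,1]+.06)<.1); m[:, :200]=0
    rc=cv2.minAreaRect(P[m][:,:2].astype(np.float32)); print("block",m.sum(),rc,np.median(P[m][:,2]))
    m=(P[...,2]>.1)&(P[...,2]<.13)&(abs(P[...,1]+.06)<.06)&(abs(P[...,0]-.6)<.06); print("key",m.sum(),np.median(P[m],0),P[m].min(0),P[m].max(0))
    for z in (.1,.105,.11,.115,.12): print(z,((P[...,2]>z)&m).sum(),P[m&(P[...,2]>z)].mean(0))
    # base plate edges (dark grey rectangle) direction
    k=blob(W,(299,275),10); rb=cv2.minAreaRect(onplane(W,k,.003)[:,:2].astype(np.float32)); print("basepl",rb)
E
python3 meas.py
```

```text
w ((299.521240234375, 230.0128936767578), (48.54465866088867, 50.684326171875), 99.6751937866211) plane8mm (array([ 0.4941, -0.0388]), np.float64(0.030936968007180446))
s ((318.3133239746094, 270.63006591796875), (17.005746841430664, 21.373767852783203), 93.08199310302734) plane8mm (array([ 0.4966, -0.0373]), np.float64(0.028510974164442912))
d ((311.79742431640625, 287.4873352050781), (16.627370834350586, 26.873878479003906), 89.0256118774414) plane8mm (array([ 0.4942, -0.0406]), np.float64(0.029880692603824706))
plate w-s (array([ 0.4946, -0.039 ,  0.0041]), np.float64(0.0002049414740326463)) w-d (array([ 0.4946, -0.0391,  0.0061]), np.float64(0.00122971911252486))
block 3547 ((0.6517409682273865, -0.025996193289756775), (0.22660845518112183, 0.10683733224868774), 38.5213623046875) 0.08998214102554336
key 1071 [ 0.6017 -0.0605  0.1035] [ 0.5844 -0.0832  0.1001] [ 0.6279 -0.0408  0.1145]
0.1 1071 [ 0.6027 -0.0609  0.1065]
0.105 504 [ 0.6042 -0.0615  0.1113]
0.11 426 [ 0.6055 -0.0619  0.112 ]
0.115 0 [nan nan nan]
0.12 0 [nan nan nan]
basepl ((0.5339104533195496, -0.05244334042072296), (0.0993531122803688, 0.164331316947937), 78.41559600830078)meas.py:17: RuntimeWarning: Mean of empty slice.
  for z in (.1,.105,.11,.115,.12): print(z,((P[...,2]>z)&m).sum(),P[m&(P[...,2]>z)].mean(0))
  ret = um.true_divide(
```

```bash
python3 - <<'E'
from h import *
M=toolR(-13,90,0); plan([.513,.1243,.2],M); plan([.513,.1243,.029],M)
E
```

```text
shift/0.15 [-0.338  0.937  0.928] turn/pi [-0.0015 -0.002   0.0021] rows>= 3.3
shift/0.15 [-0.345  0.942  2.068] turn/pi [-0.0015 -0.002   0.0021] rows>= 5.5
```

```bash
python3 -m crank '[[[-0.338,0.937,0.928],[-0.0015,-0.002,0.0021]],[[-0.338,0.937,0.928],[-0.0015,-0.002,0.0021]],[[-0.338,0.937,0.928],[-0.0015,-0.002,0.0021]],[[-0.338,0.937,0.928],[-0.0015,-0.002,0.0021]],[[-0.338,0.937,0.928],[-0.0015,-0.002,0.0021]],[[-0.338,0.937,0.928],[-0.0015,-0.002,0.0021]]]'
python3 - <<'E'
from h import *
from station import r
s=r.state(); print(s["tool_pos"],s["joint_positions"])
c=snap("wrist","w10"); jarmeas(c,(.513,.124))
M=toolR(-13,90,0); plan([.513,.1243,.12],M); plan([.513,.1243,.029],M)
E
```

```text
time_s: 17.55
tool_pos: [0.5145, 0.1235, 0.2025]
ee_rot: [0.356, 3.118, 0.001]
ft_force: [-0.4, -0.6, -0.4]
finger_gap: 0.0854
finger_force: 0.0
[0.51452274 0.12349114 0.20247243] [ 0.65648076  0.35596322 -1.13458445  1.85533445  0.35456453  1.15142877
  0.74179163]
cap n 2086 ztop 0.0783 fit (array([0.51371183, 0.12526109]), np.float64(0.018618615959898038)) encl 0.513602614402771 0.12570643424987793 0.019465627148747444 strip 329 az 129.94922863617955 axis 133.3767454059334 off 0.019365640621410614
shift/0.15 [0.017 0.005 0.553] turn/pi [ 0.0003  0.0014 -0.0006] rows>= 1.3
shift/0.15 [0.02  0.005 1.16 ] turn/pi [ 0.0003  0.0014 -0.0006] rows>= 2.8
```

```bash
python3 -m crank '[[[0.01,0.01,0.3],[0,0,0]],[[0.015,0.01,0.6],[0,0,0]],[[0.015,0.01,0.85],[0,0,0]],[[0.015,0.01,1],[0,0,0]],[[0.015,0.01,1],[0,0,0]]]'
python3 -m crank '[[[0,0,0.1],[0,0,0]],[[0,0,0.16],[0,0,0]],[[0,0,0.16],[0,0,0]]]'
python3 -m crank '[[[0,0,0],[0,0,0]],[[0,0,0],[0,0,0]],[[0,0,0],[0,0,0]],[[0,0,0],[0,0,0]],[[0,0,0],[0,0,0]],[[0,0,0],[0,0,0]],[[0,0,0],[0,0,0]]]' 0 40
python3 -m crank '[[[0,0,-0.1],[0,0,0]],[[0,0,-0.3],[0,0,0]],[[0,0,-0.5],[0,0,0]],[[0,0,-0.5],[0,0,0]]]'
python3 - <<'E'
from h import *
from station import r
s=r.state(); print(s["tool_pos"],s["joint_positions"])
A=R.from_rotvec(s["ee_rot"]).as_matrix(); print("x az",np.degrees(np.arctan2(A[1,0],A[0,0])))
c=snap("wrist","w11"); jarmeas(c,s["tool_pos"][:2],.078+.075)
jarmeas(snap("side","s5"),s["tool_pos"][:2],.078+.075)
E
```

```text
time_s: 18.23
tool_pos: [0.5129, 0.1245, 0.0518]
ee_rot: [0.359, 3.119, 0.0]
ft_force: [0.4, 0.3, -0.7]
finger_gap: 0.0853
finger_force: 0.0
time_s: 18.6
tool_pos: [0.5131, 0.1256, 0.0278]
ee_rot: [0.357, 3.119, 0.002]
ft_force: [-0.4, -0.8, -0.1]
finger_gap: 0.0854
finger_force: 0.0
time_s: 19.48
tool_pos: [0.514, 0.1257, 0.0289]
ee_rot: [0.357, 3.117, 0.002]
ft_force: [-0.8, -0.0, 5.1]
finger_gap: 0.0397
finger_force: 39.9
time_s: 19.98
tool_pos: [0.5151, 0.1266, 0.1055]
ee_rot: [0.357, 3.113, 0.005]
ft_force: [0.8, -0.4, -1.5]
finger_gap: 0.0396
finger_force: 40.8
[0.51514038 0.12664899 0.10553581] [ 0.54726353  0.48195929 -1.03307833  1.94238026  0.4980439   0.9891124
  0.62488894]
x az 166.93071364442014
cap n 12225 ztop 0.155 fit (array([0.51148615, 0.12826032]), np.float64(0.029175864609311885)) encl 0.513157844543457 0.1275535672903061 0.03505433723330498 strip 1661 az 113.70504045057935 axis 137.3063685245184 off 0.020144898334486117
cap n 104 ztop 0.1527 fit (array([0.5228237 , 0.11873853]), np.float64(0.03344505221456538)) encl 0.5172445178031921 0.11960038542747498 0.036149762570858 strip 19 az 118.82530392865158 axis 98.03838801607544 off 0.033346225042018854
```

```bash
python3 - <<'E'
from h import *
plan([.497,-.01,.11],toolR(-86,90,0)); plan([.497,-.015,.11],toolR(-158.5,90,0))
E
```

```text
shift/0.15 [-0.102 -0.902 -0.049] turn/pi [8.000e-04 4.000e-04 4.051e-01] rows>= 6.8
shift/0.15 [-0.109 -0.934 -0.049] turn/pi [ 1.100e-03 -2.000e-04  8.079e-01] rows>= 13.6
```

```bash
python3 -m crank '[[[0,-0.2,-0.04],[0,0,0.05]],[[-0.03,-0.4,-0.04],[0,0,0.11]],[[-0.06,-0.6,-0.05],[0,0,0.16]],[[-0.1,-0.8,-0.05],[0,0,0.22]],[[-0.109,-0.934,-0.05],[0,0,0.28]],[[-0.109,-0.934,-0.05],[0,0,0.34]],[[-0.109,-0.934,-0.05],[0,0,0.4]],[[-0.109,-0.934,-0.05],[0,0,0.45]],[[-0.109,-0.934,-0.05],[0,0,0.51]],[[-0.109,-0.934,-0.05],[0,0,0.57]],[[-0.109,-0.934,-0.05],[0,0,0.63]],[[-0.109,-0.934,-0.05],[0,0,0.69]],[[-0.109,-0.934,-0.05],[0,0,0.75]],[[-0.109,-0.934,-0.05],[0.001,0,0.808]],[[-0.109,-0.934,-0.05],[0.001,0,0.808]],[[-0.109,-0.934,-0.05],[0.001,0,0.808]]]'
python3 - <<'E'
from h import *
from station import r
s=r.state(); print(s["tool_pos"],s["joint_positions"])
M=toolR(-158.5,90,0); plan([.4943,-.0388,.07],M)
c=snap("wrist","w12"); P=cloud(c)
x=s["tool_pos"]; m=(np.hypot(P[...,0]-x[0],P[...,1]-x[1])<.019)&(abs(P[...,2]-.16)<.012); print(m.sum(), np.median(P[m],0))
u=np.argwhere(m&(c["pixels"].min(2)>110))[:,::-1]; Q=onplane(c,u,np.median(P[m][:,2]))[:,:2]; e=np.linalg.svd(Q-Q.mean(0))[2][0]; print(len(u),Q.mean(0)-x[:2],np.degrees(np.arctan2(e[1],e[0])))
cv2.imwrite("pics/w12s.png",c["pixels"][:,:,::-1])
E
```

```text
time_s: 22.08
tool_pos: [0.4965, -0.0144, 0.1094]
ee_rot: [-3.084, -0.59, 0.002]
ft_force: [0.2, 0.3, -2.5]
finger_gap: 0.04
finger_force: 40.9
[ 0.49650741 -0.0144347   0.10944839] [ 0.46851657  0.26836901 -0.5783349   2.02270008  0.1839004   0.90221458
 -1.401151  ]
shift/0.15 [-0.073  0.146  0.263] turn/pi [-0.0006  0.0003  0.0008] rows>= 0.7
9255 [ 0.49982984 -0.01299865  0.1590211 ]
1171 [ 0.00946867 -0.00269062] 167.99107168839444
```

View pics/w12s.png

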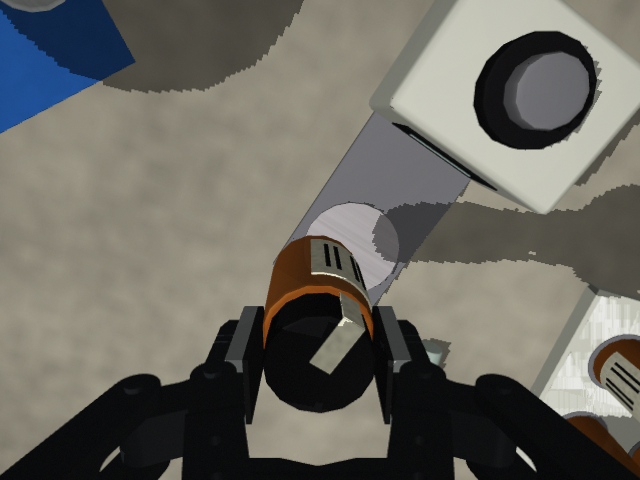

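Wrist view: held jar with label and strip (310..360, 345) pointing the same way as the base plate runs to the window (445,150); label direction −12°, scanner −11.6°.

```bash
python3 -m crank '[[[-0.04,0.08,0],[0,0,0]],[[-0.073,0.146,0.12],[0,0,0]],[[-0.073,0.146,0.263],[0,0,0]],[[-0.073,0.146,0.3],[0,0,0]],[[-0.073,0.146,0.3],[0,0,0]]]'
python3 - <<'E'
from h import *
plan([.4943,-.0388,.0375],toolR(-158.5,90,0))
E
```

```text
time_s: 22.75
tool_pos: [0.4946, -0.0391, 0.0646]
ee_rot: [-3.085, -0.585, 0.001]
ft_force: [1.0, 0.6, -0.8]
finger_gap: 0.0396
finger_force: 40.9
shift/0.15 [-0.001 -0.003  0.181] turn/pi [-0.0006  0.0002 -0.0001] rows>= 0.4
```

```bash
python3 -m crank '[[[0,0,0.06],[0,0,0]],[[0,0,0.12],[0,0,0]],[[0,0,0.16],[0,0,0]],[[0,0,0.18],[0,0,0]],[[0,0,0.185],[0,0,0]],[[0,0,0.185],[0,0,0]]]'
```

```text
time_s: 23.5
tool_pos: [0.4955, -0.0388, 0.0378]
ee_rot: [-3.086, -0.586, -0.002]
ft_force: [0.4, 0.3, -2.0]
finger_gap: 0.0398
finger_force: 40.9
```

```bash
python3 -m crank '[[[0,0,0.003],[0,0,0]],[[0,0,0.007],[0,0,0]],[[0,0,0.007],[0,0,0]]]'
python3 -m crank '[[[0,0,0.003],[0,0,0]],[[0,0,0.003],[0,0,0]],[[0,0,0.003],[0,0,0]]]'
```

```text
time_s: 23.88
tool_pos: [0.4958, -0.0388, 0.037]
ee_rot: [-3.086, -0.586, -0.002]
ft_force: [0.2, 0.1, 0.4]
finger_gap: 0.0393
finger_force: 41.1
time_s: 24.25
tool_pos: [0.4961, -0.0386, 0.0369]
ee_rot: [-3.086, -0.586, -0.003]
ft_force: [-1.3, 1.4, 5.4]
finger_gap: 0.0394
finger_force: 41.6
```

```bash
python3 -m crank '[[[0,0,0],[0,0,0]],[[0,0,0],[0,0,0]],[[0,0,0],[0,0,0]],[[0,0,0],[0,0,0]],[[0,0,0],[0,0,0]],[[0,0,-0.2],[0,0,0]],[[0,0,-0.5],[0,0,0]],[[0,0,-0.9],[0,0,0]],[[0,0,-1],[0,0,0]],[[0,0,-1],[0,0,0]],[[0,0,-1],[0,0,0]]]' 1
python3 - <<'E'
from h import *
from station import r
s=r.state(); print(s["tool_pos"],s["joint_positions"])
c=snap("wrist","w13"); jarmeas(c,(.4945,-.0388),.086)
P=cloud(c); m=(P[...,2]>.105)&(P[...,2]<.13)&(abs(P[...,1]+.06)<.04)&(abs(P[...,0]-.6)<.04); h=cv2.convexHull(np.argwhere(m)[:,::-1].astype(np.float32))[:,0]; print("key",m.sum(),np.median(P[m],0),circ(onplane(c,h,.1125)[:,:2]))
plan([.606,-.062,.17],toolR(-158.5,90,0))
E
```

```text
time_s: 25.62
tool_pos: [0.4935, -0.0391, 0.1842]
ee_rot: [-3.084, -0.585, 0.005]
ft_force: [0.5, 0.7, -0.7]
finger_gap: 0.0854
finger_force: 0.0
[ 0.49352853 -0.039054    0.18416782] [ 0.54796709  0.16115097 -0.59245086  1.95990446  0.101363    1.05308292
 -1.28486833]
cap n 2469 ztop 0.0863 fit (array([ 0.49749868, -0.03710113]), np.float64(0.01862104863222349)) encl 0.4977632761001587 -0.037158943712711334 0.019447796046733856 strip 357 az -17.307991369088153 axis -12.642019395619233 off 0.018163826861390085
key 2462 [ 0.60638597 -0.06137568  0.11195212] (array([ 0.60604749, -0.06138168]), np.float64(0.013997942442180156))
shift/0.15 [0.643 0.418 0.09 ] turn/pi [-0.001   0.0009 -0.0001] rows>= 1.9
```

```bash
python3 -m crank '[[[0.3,0.2,0],[0,0,0]],[[0.643,0.42,0],[0,0,0]],[[0.643,0.42,0.1],[0,0,0]],[[0.643,0.42,0.25],[0,0,0]],[[0.643,0.42,0.33],[0,0,0]],[[0.643,0.42,0.33],[0,0,0]],[[0.643,0.42,0.33],[0,0,0]],[[0.643,0.42,0.33],[0,0,0]]]' 0
python3 - <<'E'
from h import *
plan([.606,-.0614,.112],toolR(-158.5,90,0))
E
```

```text
time_s: 26.68
tool_pos: [0.6088, -0.0622, 0.1379]
ee_rot: [-3.086, -0.586, -0.004]
ft_force: [0.2, -0.3, -0.2]
finger_gap: -0.0001
finger_force: 0.0
shift/0.15 [-0.016 -0.012  0.173] turn/pi [ 0.0001 -0.0009 -0.0001] rows>= 0.4
```

```bash
python3 -m crank '[[[-0.016,-0.01,0.1],[0,0,0]],[[-0.016,-0.01,0.15],[0,0,0]],[[-0.016,-0.01,0.175],[0,0,0]],[[-0.016,-0.01,0.19],[0,0,0]],[[-0.016,-0.01,0.205],[0,0,0]],[[-0.016,-0.01,0.21],[0,0,0]],[[-0.016,-0.01,0.21],[0,0,0]]]'
```

```text
time_s: 27.55
tool_pos: [0.6055, -0.0617, 0.1053]
ee_rot: [-3.086, -0.585, -0.002]
ft_force: [0.2, 0.1, 0.5]
finger_gap: 0.0
finger_force: 0.0
```

```bash
python3 -m crank '[[[0,0,0.01],[0,0,0]],[[0,0,0.02],[0,0,0]],[[0,0,0.02],[0,0,0]]]'; python3 - <<'E'
from h import *
from station import r
c=snap("side","s6"); P=cloud(c)
print(r.state()["ft_force"],r.state()["tool_pos"]); print(c["pixels"].shape); cv2.imwrite("pics/s6z.png",cv2.resize(c["pixels"][170:320,270:450,::-1],None,fx=4,fy=4))
E
```

```text
time_s: 27.92
tool_pos: [0.6052, -0.0616, 0.102]
ee_rot: [-3.085, -0.586, -0.001]
ft_force: [0.2, -0.6, -0.2]
finger_gap: 0.0001
finger_force: 0.0
[-0.15018711 -0.29356075  0.36388364] [ 0.60524074 -0.06165711  0.10209037]
(480, 640, 3)
```

View pics/s6z.png

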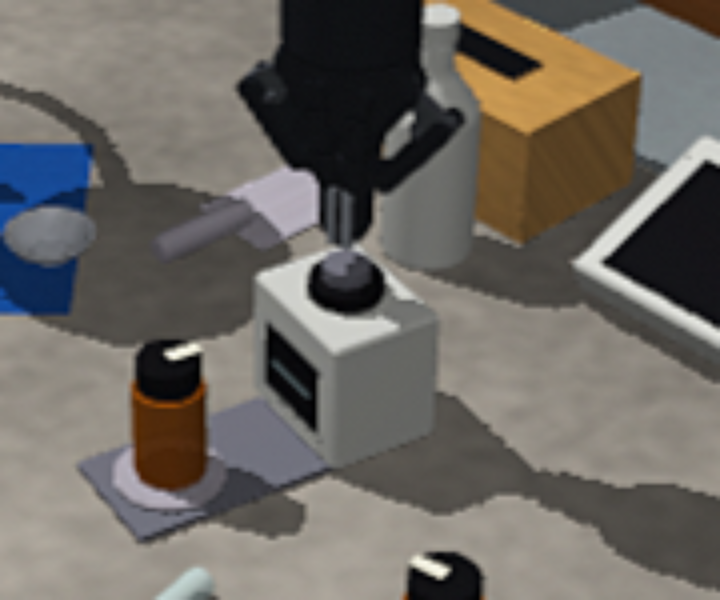

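Side crop: finger tips end at (343,250), just above the key's disc (343,262); jar stands centred on the plate (170,470). So go further down, watching the force.

```bash
for i in 1 2 ; do python3 -m crank '[[[0,0,0.01],[0,0,0]],[[0,0,0.02],[0,0,0]],[[0,0,0.02],[0,0,0]]]' | egrep 'tool_pos|ft_f'; done
```

```text
tool_pos: [0.6051, -0.0617, 0.099]
ft_force: [-0.7, 0.5, -0.4]
tool_pos: [0.6051, -0.0617, 0.096]
ft_force: [0.4, 0.4, 0.2]
```

```bash
python3 - <<'E'
from h import *
from station import r
c=snap("side","s7"); d=snap("scene","c7")
a=cv2.resize(c["pixels"][215:255,335:380,::-1],(400,356)); b=cv2.resize(d["pixels"][245:300,255:315,::-1],(388,356))
cv2.imwrite("pics/key.png",np.hstack([a,b]))
E
```

```text
(no output)
```

View pics/key.png

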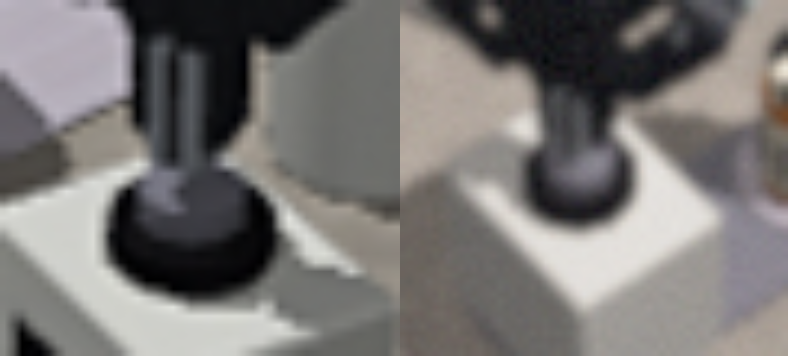

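Crop (side left, scene right): finger tips at (180,168) and (570,150), still seeming a little above the disc centre. Check the tips' true extent in the tool frame and the key's height by depth.

```bash
python3 - <<'E'
from h import *
np.set_printoptions(precision=4,suppress=True)
c=snap("wrist","w14"); s=dict(tool_pos=c["tool_pos"],ee_rot=c["ee_rot"]); print(s["tool_pos"])
P=cloud(c); A=R.from_rotvec(c["ee_rot"]).as_matrix(); T=(P-c["tool_pos"])@A
m=(abs(T[...,0])<.02)&(abs(T[...,1])<.02)&(T[...,2]>-.06)
for z in np.arange(-.06,.02,.005):
    k=m&(T[...,2]>=z)&(T[...,2]<z+.005); print(z.round(3),k.sum(),T[k].mean(0) if k.any() else "", np.argwhere(k).mean(0) if k.any() else "")
for n in("s7","c7"):
    d=load(n);P=cloud(d);m=(P[...,2]>.1)&(P[...,2]<.2)&(np.hypot(P[...,0]-.606,P[...,1]+.0615)<.02)
    print(n,np.histogram(P[m][:,2],bins=np.arange(.1,.2,.004)))
E
```

```text
[ 0.6053 -0.0617  0.0962]
-0.06 481 [ 0.0115  0.     -0.0573] [350.341  316.8004]
-0.055 767 [ 0.0102  0.0005 -0.0525] [345.5385 318.4498]
-0.05 637 [ 0.0102 -0.0001 -0.0476] [337.1256 316.5165]
-0.045 659 [ 0.01    0.0004 -0.0425] [329.6055 317.8938]
-0.04 543 [ 0.0101  0.0002 -0.0375] [321.7661 317.2928]
-0.035 419 [ 0.0104  0.0002 -0.0327] [314.4081 317.5442]
-0.03 113 [ 0.012   0.0002 -0.0287] [305.2478 317.4513]
-0.025 0  
-0.02 1146 [ 0.0077  0.0018 -0.016 ] [300.4284 321.6361]
-0.015 562 [ 0.0108  0.0014 -0.0133] [290.3968 320.4537]
-0.01 2701 [ 0.0094  0.0005 -0.0062] [286.0007 318.2136]
-0.005 297 [ 0.0135 -0.0019 -0.0036] [274.5926 312.3973]
-0.0 143 [ 0.0156 -0.0021  0.0028] [264.1538 312.2587]
0.005 482 [ 0.0133 -0.006   0.006 ] [266.2718 303.4523]
0.01 0  
0.015 0  
s7 (array([39, 16, 47, 20,  1,  8, 12, 19, 19, 24, 21, 20, 24, 20, 13, 16, 28,
       29, 32, 11, 10, 16, 10, 14]), array([0.1  , 0.104, 0.108, 0.112, 0.116, 0.12 , 0.124, 0.128, 0.132,
       0.136, 0.14 , 0.144, 0.148, 0.152, 0.156, 0.16 , 0.164, 0.168,
       0.172, 0.176, 0.18 , 0.184, 0.188, 0.192, 0.196]))
c7 (array([47, 12, 38, 10,  0,  4,  7, 13, 12, 12, 14, 16, 11,  3, 12, 15, 18,
       23, 17,  8,  4, 12,  3,  8]), array([0.1  , 0.104, 0.108, 0.112, 0.116, 0.12 , 0.124, 0.128, 0.132,
       0.136, 0.14 , 0.144, 0.148, 0.152, 0.156, 0.16 , 0.164, 0.168,
       0.172, 0.176, 0.18 , 0.184, 0.188, 0.192, 0.196]))
```

Depth shows the shut tips end about 27 mm behind the stated TCP (tips at z≈0.123, key top 0.112); so about 16 mm more to press.

```bash
python3 -m crank '[[[0,0,0.03],[0,0,0]],[[0,0,0.05],[0,0,0]],[[0,0,0.06],[0,0,0]],[[0,0,0.07],[0,0,0]],[[0,0,0.07],[0,0,0]]]' | egrep 'tool_pos|ft_f'; for i in 1 2 ; do python3 -m crank '[[[0,0,0.01],[0,0,0]],[[0,0,0.01],[0,0,0]]]' | egrep 'tool_pos|ft_f'; done
```

```text
tool_pos: [0.6052, -0.0617, 0.0858]
ft_force: [-1.9, -0.6, 2.7]
tool_pos: [0.6052, -0.0616, 0.0843]
ft_force: [-1.3, -0.6, 4.3]
tool_pos: [0.6053, -0.0617, 0.0828]
ft_force: [-2.8, -0.4, 5.0]
```

```bash
for i in 1 2 ; do python3 -m crank '[[[0,0,0.01],[0,0,0]],[[0,0,0.01],[0,0,0]]]' | egrep 'tool_pos|ft_f'; done
```

```text
tool_pos: [0.6053, -0.0617, 0.0822]
ft_force: [-3.9, 0.7, 9.1]
tool_pos: [0.6053, -0.0617, 0.0821]
ft_force: [-6.2, -0.4, 14.1]
```

```bash
python3 -m crank '[[[0,0,-0.1],[0,0,0]],[[0,0,-0.4],[0,0,0]],[[0,0,-0.8],[0,0,0]],[[0,0,-1],[0,0,0]],[[0,0,-1],[0,0,0]],[[0,0,-1],[0,0,0]]]' 1
python3 - <<'E'
from h import *
c=snap("wrist","w15"); jarmeas(c,(.4965,-.038),.086)
plan([.50,-.13,.27],toolR(140,90,0)); 
E
```

```text
time_s: 31.25
tool_pos: [0.6046, -0.062, 0.2283]
ee_rot: [-3.085, -0.585, 0.001]
ft_force: [-0.5, 0.1, -1.0]
finger_gap: 0.0853
finger_force: 0.0
cap n 1542 ztop 0.0861 fit (array([ 0.4987245 , -0.03759737]), np.float64(0.01918025078658995)) encl 0.4991939961910248 -0.037571340799331665 0.020576637238264084 strip 211 az -18.39608994978219 axis -12.508718576831917 off 0.016558660786200257
shift/0.15 [-0.812  0.167 -0.282] turn/pi [-0.0004  0.0009  0.3416] rows>= 5.7
```

```bash
python3 -m crank '[[[-0.2,0.05,-0.1],[0,0,0.055]],[[-0.6,0.1,-0.28],[0,0,0.11]],[[-0.812,0.167,-0.28],[0,0,0.17]],[[-0.812,0.167,-0.28],[0,0,0.23]],[[-0.812,0.167,-0.28],[0,0,0.29]],[[-0.812,0.167,-0.28],[0,0,0.3416]],[[-0.812,0.167,-0.28],[0,0,0.3416]],[[-0.812,0.167,-0.28],[0,0,0.3416]]]'
cat > tray.py <<'E'
from meas import *
def tray(c):
    P=cloud(c); m=((P[...,2]>.076)&(P[...,2]<.09)&(abs(P[...,0]-.45)<.07)&(abs(P[...,1]+.3)<.07)).astype(np.uint8)
    n,l,st,ce=cv2.connectedComponentsWithStats(m); q=[]
    for i in range(1,n):
        if st[i,4]>150:
            h=cv2.convexHull(np.argwhere(l==i)[:,::-1].astype(np.float32))[:,0]; f=circ(onplane(c,h,.082)[:,:2]); print("cap",st[i,4],f,np.median(P[l==i][:,2])); q.append(f[0])
    return P,q
if __name__=="__main__":
    c=snap("wrist","w16"); P,q=tray(c)
    g=np.argwhere((np.hypot(P[...,0]-.491,P[...,1]+.328)<.004)).mean(0)[::-1]; print("seed",g,bydepth(c,g))
    if len(g):
        k=blob(c,g,18); h=cv2.convexHull(k.astype(np.float32))[:,0]; print("spot",cv2.fitEllipse(h),circ(onplane(c,h,.004)[:,:2]))
    cv2.imwrite("pics/w16.png",c["pixels"][:,:,::-1]); from station import r; print(r.state()["joint_positions"])
    jarmeas(c,(.4965,-.038),.086)
E
python3 tray.py
```

```text
time_s: 32.3
tool_pos: [0.5005, -0.1296, 0.2704]
ee_rot: [-2.952, 1.07, 0.003]
ft_force: [0.3, -0.4, 0.8]
finger_gap: 0.0855
finger_force: 0.0
cap 1795 (array([ 0.4858, -0.2573]), np.float64(0.01869872936235356)) 0.08232190646667625
cap 1889 (array([ 0.4231, -0.3324]), np.float64(0.01923395363830339)) 0.08207517727624392
cap 1630 (array([ 0.4166, -0.2641]), np.float64(0.01922047185393208)) 0.0821922731493997
seed [488.5469  58.0469] [[ 0.4913 -0.3277  0.0059]]
spot ((471.5395812988281, 64.23371887207031), (54.71871566772461, 95.65140533447266), 62.40327072143555) (array([ 0.4954, -0.3127]), np.float64(0.03498878694111109))
[ 0.5995  0.1062 -0.4516  1.8178  0.0474  1.2297 -2.1328]
cap n 1325 ztop 0.0862 fit (array([ 0.4973, -0.0389]), np.float64(0.018937130499946712)) encl 0.4974745213985443 -0.03868359699845314 0.01977517642080784 strip 181 az -4.173002704032383 axis -13.319518813524205 off 0.017915668865420942
```

View pics/w16.png

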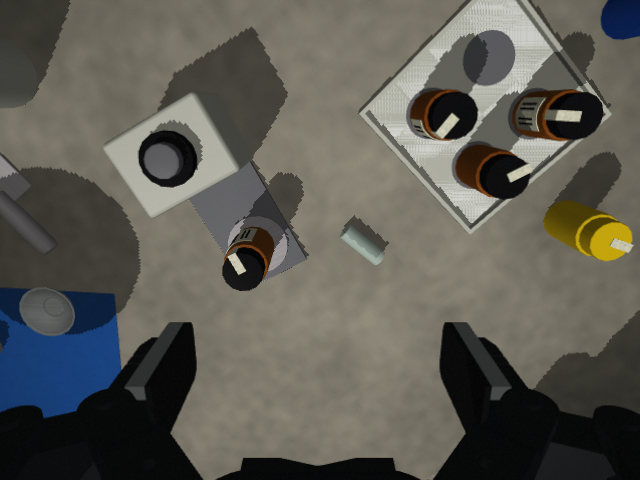

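Wrist view: empty place at (489,57) with jars at (445,113), (570,115), (500,172); the read jar stands on the plate at (245,262).

```bash
python3 - <<'E'
from h import *
M=toolR(140,90,0); plan([.4965,-.0385,.16],M); plan([.4965,-.0385,.034],M)
c=load("w16"); print(onplane(c,[(489,57.5)],.004))
E
```

```text
shift/0.15 [-0.41  -0.448  0.739] turn/pi [-0.0002  0.0006  0.0006] rows>= 2.3
shift/0.15 [-0.408 -0.447  1.579] turn/pi [-0.0002  0.0006  0.0006] rows>= 4.1
[[ 0.4911262  -0.32895047  0.004     ]]
```

```bash
python3 -m crank '[[[-0.41,-0.448,0.3],[0,0,0]],[[-0.41,-0.448,0.6],[0,0,0]],[[-0.41,-0.448,0.739],[0,0,0]],[[-0.41,-0.448,0.739],[0,0,0]],[[-0.41,-0.448,0.739],[0,0,0]]]'
python3 - <<'E'
from h import *
M=toolR(140,90,0); plan([.4965,-.0385,.034],M); c=snap("wrist","w17"); jarmeas(c,(.4965,-.038),.086)
E
```

```text
time_s: 32.98
tool_pos: [0.4984, -0.0394, 0.162]
ee_rot: [-2.95, 1.075, -0.003]
ft_force: [0.5, 0.2, 0.3]
finger_gap: 0.0855
finger_force: 0.0
shift/0.15 [-0.015  0.006  0.853] turn/pi [-0.0007 -0.0005 -0.0002] rows>= 2.0
cap n 2835 ztop 0.0863 fit (array([ 0.49747948, -0.03813574]), np.float64(0.018810028907377964)) encl 0.49783334136009216 -0.03818425163626671 0.019571444019675255 strip 399 az -8.935204874348278 axis -12.591165378700635 off 0.01769933499216335
```

```bash
python3 -m crank '[[[-0.01,0.005,0.3],[0,0,0]],[[-0.01,0.005,0.6],[0,0,0]],[[-0.01,0.005,0.8],[0,0,0]],[[-0.01,0.005,0.853],[0,0,0]],[[-0.01,0.005,0.853],[0,0,0]]]'
python3 -m crank '[[[0,0,0],[0,0,0]],[[0,0,0],[0,0,0]],[[0,0,0],[0,0,0]],[[0,0,0],[0,0,0]],[[0,0,0],[0,0,0]],[[0,0,0],[0,0,0]],[[0,0,0],[0,0,0]]]' 0 40
python3 -m crank '[[[0,0,-0.1],[0,0,0]],[[0,0,-0.3],[0,0,0]],[[0,0,-0.6],[0,0,0]],[[0,0,-0.9],[0,0,0]],[[0,0,-0.9],[0,0,0]]]'
python3 - <<'E'
from h import *
from station import r
M=toolR(140,90,0); plan([.494,-.19,.17],M);plan([.492,-.327,.17],M); print(r.state()["joint_positions"])
E
```

```text
time_s: 33.65
tool_pos: [0.497, -0.0386, 0.034]
ee_rot: [-2.95, 1.075, -0.003]
ft_force: [0.5, -0.2, -0.1]
finger_gap: 0.0855
finger_force: 0.0
time_s: 34.52
tool_pos: [0.4967, -0.0383, 0.0343]
ee_rot: [-2.951, 1.074, -0.003]
ft_force: [-0.2, -0.1, 5.0]
finger_gap: 0.0397
finger_force: 39.6
time_s: 35.15
tool_pos: [0.4993, -0.0381, 0.1728]
ee_rot: [-2.949, 1.073, -0.016]
ft_force: [0.3, 0.6, -2.3]
finger_gap: 0.0399
finger_force: 40.9
shift/0.15 [0.624 0.798 0.019] turn/pi [-0.002  -0.0027  0.0001] rows>= 2.4
shift/0.15 [1.2   1.507 0.019] turn/pi [-0.002  -0.0027  0.0001] rows>= 4.6
[ 0.49375067  0.17098299 -0.54006969  1.9713675   0.10423515  1.0151768
 -2.36279806]
```

```bash
python3 -m crank '[[[0.2,0.25,0],[0,0,0]],[[0.4,0.5,0],[0,0,0]],[[0.6,0.754,0.01],[-0.002,-0.0027,0]],[[0.6,0.754,0.01],[-0.002,-0.0027,0]]]' | grep tool_pos
python3 -m crank '[[[0.2,0.25,0],[0,0,0]],[[0.4,0.5,0],[0,0,0]],[[0.6,0.754,0],[0,0,0]],[[0.6,0.754,0],[0,0,0]],[[0.6,0.754,0],[0,0,0]],[[0.6,0.754,0],[0,0,0]]]'
python3 - <<'E'
from tray import *
from station import r
M=toolR(140,90,0); plan([.492,-.327,.06],M); print(r.state()["joint_positions"])
c=snap("wrist","w18"); P,q=tray(c)
x=r.state()["tool_pos"]; m=(np.hypot(P[...,0]-x[0],P[...,1]-x[1])<.022)&(abs(P[...,2]-.218)<.012); print(m.sum(),np.median(P[m],0))
h=cv2.convexHull(np.argwhere(m)[:,::-1].astype(np.float32))[:,0]; print(circ(onplane(c,h,.2165)[:,:2]))
S=snap("scene","c18"); D=snap("side","s18"); 
E
```

```text
tool_pos: [0.4893, -0.1885, 0.1647]
time_s: 36.4
tool_pos: [0.4886, -0.3243, 0.1655]
ee_rot: [2.954, -1.069, -0.018]
ft_force: [0.4, 0.0, -1.0]
finger_gap: 0.04
finger_force: 40.9
shift/0.15 [ 0.036 -0.004  0.703] turn/pi [0.0013 0.0033 0.0012] rows>= 1.7
[ 0.8027  0.3359 -0.3451  1.7714  0.1295  1.0675 -1.8537]
cap 1629 (array([ 0.4876, -0.2603]), np.float64(0.017706535698053957)) 0.08215379873512496
cap 1752 (array([ 0.4231, -0.3346]), np.float64(0.01885536521250655)) 0.08213827217225589
11965 [ 0.4913 -0.3269  0.2173]
(array([ 0.4861, -0.3226]), np.float64(0.02594088018595093))
```

```bash
python3 -m crank '[[[0.036,-0.004,0.1],[0,0.0033,0]],[[0.036,-0.004,0.35],[0.0013,0.0033,0.0012]],[[0.036,-0.004,0.6],[0.0013,0.0033,0.0012]],[[0.036,-0.004,0.703],[0.0013,0.0033,0.0012]],[[0.036,-0.004,0.703],[0.0013,0.0033,0.0012]],[[0.036,-0.004,0.703],[0.0013,0.0033,0.0012]]]'
python3 - <<'E'
from tray import *
M=toolR(140,90,0); plan([.492,-.3275,.0325],M)
c=snap("wrist","w19"); P,q=tray(c)
E
```

```text
time_s: 37.3
tool_pos: [0.493, -0.3307, 0.0619]
ee_rot: [2.948, -1.079, 0.006]
ft_force: [0.3, -0.5, -1.4]
finger_gap: 0.0398
finger_force: 40.9
shift/0.15 [-0.02  -0.012  0.196] turn/pi [ 0.0001 -0.0015 -0.0012] rows>= 0.5
cap 1603 (array([ 0.4962, -0.3314]), np.float64(0.02034808567594081)) 0.08439489344645165
```

```bash
python3 -m crank '[[[-0.01,-0.006,0.04],[0,0,0]],[[-0.02,-0.012,0.1],[0,0,0]],[[-0.02,-0.012,0.15],[0,0,0]],[[-0.02,-0.012,0.18],[0,0,0]],[[-0.02,-0.012,0.19],[0,0,0]],[[-0.02,-0.012,0.19],[0,0,0]]]' | egrep 'pos|ft'
python3 -m crank '[[[0,0,0.007],[0,0,0]],[[0,0,0.01],[0,0,0]],[[0,0,0.01],[0,0,0]]]' | egrep 'pos|ft'
python3 - <<'E'
from h import *
plan([.492,-.3275,.030],toolR(140,90,0)); snap("side","s19"); 
E
```

```text
tool_pos: [0.4904, -0.3268, 0.0319]
ft_force: [-0.3, 0.3, -1.5]
tool_pos: [0.4904, -0.3268, 0.0305]
ft_force: [-0.1, 0.5, -1.5]
shift/0.15 [ 0.011 -0.003  0.004] turn/pi [ 0.0003 -0.0005 -0.0012] rows>= 0.0
```

```bash
python3 -m crank '[[[0.01,0,0],[0,0,0]],[[0.01,0,0.005],[0,0,0]],[[0.01,0,0.008],[0,0,0]],[[0.01,0,0.008],[0,0,0]]]' | egrep 'pos|ft'
python3 -m crank '[[[0,0,0],[0,0,0]],[[0,0,0.003],[0,0,0]],[[0,0,0.003],[0,0,0]]]' | egrep 'pos|ft'
```

```text
tool_pos: [0.4917, -0.3278, 0.0307]
ft_force: [-3.1, 1.8, 6.4]
tool_pos: [0.4918, -0.3279, 0.0307]
ft_force: [-4.9, 2.0, 8.4]
```

```bash
python3 -m crank '[[[0,0,-0.004],[0,0,0]],[[0,0,-0.004],[0,0,0]],[[0,0,-0.004],[0,0,0]],[[0,0,-0.004],[0,0,0]],[[0,0,-0.1],[0,0,0]],[[0,0,-0.3],[0,0,0]],[[0,0,-0.6],[0,0,0]],[[0,0,-0.9],[0,0,0]],[[0,0,-1],[0,0,0]],[[0,0,-1],[0,0,0]]]' 0.75
python3 - <<'E'
from tray import *
c=snap("wrist","w20"); P,q=tray(c)
b=bydepth; m=(P[...,2]>.076)&(P[...,2]<.09)&(np.hypot(P[...,0]-.492,P[...,1]+.328)<.03)
h=cv2.convexHull(np.argwhere(m)[:,::-1].astype(np.float32))[:,0]; print("jar",circ(onplane(c,h,.082)[:,:2]),np.median(P[m][:,2]))
for n in("side","scene"):
    d=snap(n,n+"end"); Q=cloud(d); k=(Q[...,2]>.07)&(Q[...,2]<.09)&(abs(Q[...,0]-.45)<.08)&(abs(Q[...,1]+.3)<.08)
    N,l,st,ce=cv2.connectedComponentsWithStats(k.astype(np.uint8)); print(n,[Q[l==i].mean(0) for i in range(1,N) if st[i,4]>20])
cv2.imwrite("pics/w20s.png",c["pixels"][:,:,::-1])
E
```

```text
time_s: 40.65
tool_pos: [0.4923, -0.328, 0.1805]
ee_rot: [2.948, -1.079, 0.007]
ft_force: [0.3, 0.1, -0.3]
finger_gap: 0.0639
finger_force: 0.0
cap 2423 (array([ 0.4929, -0.3278]), np.float64(0.01859560432355869)) 0.08225331903710098
cap 2152 (array([ 0.4857, -0.2594]), np.float64(0.01904150604819495)) 0.08218290148269017
cap 2107 (array([ 0.4231, -0.3344]), np.float64(0.019020100962392605)) 0.08218137108038809
cap 1910 (array([ 0.4169, -0.266 ]), np.float64(0.0191789881747946)) 0.08217559666388485
jar (array([ 0.4929, -0.3278]), np.float64(0.01859560432355869)) 0.08225331903710098
side [array([ 0.4817, -0.2638,  0.0799]), array([ 0.4887, -0.3328,  0.0799]), array([ 0.4122, -0.2706,  0.0797]), array([ 0.4183, -0.339 ,  0.0799])]
scene [array([ 0.4254, -0.3302,  0.079 ]), array([ 0.4194, -0.2611,  0.0791]), array([ 0.4958, -0.3232,  0.0793]), array([ 0.4889, -0.2543,  0.0791])]
```

```bash
python3 -c "
from station import r
print(r.finish_job())"
```

```text
the job is handed in; nothing more can be done
None
```

I handed the job in at about 41 s. The jar stood upright on the scanner plate, about 3 mm off centre, with its label within about 1° of the window direction. I let go of it and pressed the read key to the bottom. It now stands in the tray's empty place, about 1 mm from where the other three jars put its middle; those three have not moved. The judge's result was not shown.

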